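# Shut the blade drawer, then hold a split branch billet in the sawing box for the cut

### The job

First push the open blade drawer of the sawing box fully home past its catch. Then bring the quarter-split branch billet square against the fence with its end up against the stop block, and press it firmly with one diagonal push, down onto the deck and into the fence at once, with your fingers on the stretch between the stop and the saw slot. Finish while still holding it like that, ready for sawing, and leave everything else where it is.

Things in the scene. Friction and masses are not known exactly. Their poses are not given: they have to be found in the camera images.
- saw_box: Sawing box fixed to the bench: low white case 180 (its x) x 340 (y) x 66 mm high with a drawer on its near side (-x), a 15 mm plywood deck on top and a wooden fence along the far side. Origin: centre of the case's underside, on the bench. +x from the drawer side to the fence, +y to the left along the fence, z up. Deck top at z = 81 mm.
- deck: Plywood deck, 180 x 340 x 15 mm, top of the sawing box, fixed; its axes are those of saw_box. Origin: centre of its underside, 66 mm above the bench.
- fence: Straight wooden fence standing on the deck, 20 mm thick, 34 mm high, 340 mm long, fixed. Origin: on its near (-x) face at deck level, midway along it: 60 mm to +x from saw_box's origin. The billet goes against the near face. Axes as saw_box. Dry wood rubs on fence and deck with a coefficient of about 0.4, so part of a forward push is lost to the deck; a hold of 15 N or so is plenty.
- slot (a point): The saw slot, 3 mm wide, that cuts through fence and deck square to the fence. Point on the fence's near face at deck level: 40 mm to -y of the middle of the fence; axes as saw_box. The stop stands to its +y side.
- stop: Aluminium stop block locked on the fence, black knob on top, 60 to 88 mm to the +y side of the slot. Reaches 36 mm out from the fence, 26 mm wide, 44 mm high; knob's top 67 mm above the deck. Origin: deck level, on the fence's near face, in the plane of its working face (faces -y, to the slot). Axes as saw_box. A seated billet's origin is 22.5 mm to -x and 55 mm to -y of it.
- billet: Workpiece, loose on the deck: quarter-split branch piece, 110 mm long (its y, ends at y = +-55 mm), 80 to 160 g. Flat underside (45 mm wide), an upright flat face (45 mm high, at x = +22.5 mm) roughly towards the fence, up to 0.4 rad askew, and a round bark face looking up and to -x: radius 45 mm about the edge x = +22.5 mm, z = 0. Origin: centre of the underside.
- blade_drawer (a joint): How far the drawer is open, m: 0 = home, 0.10 = fully out; it slides along saw_box's x (closing goes +x). Starts 0.05 to 0.09. Light friction (about 1 N, plus 4 N per m/s); over the last 12 mm a spring catch resists with about 5 N, its crest is 5 mm from home, and past it the drawer snaps home.
- drawer_face (a point): Middle of the flat part of the drawer's white front, on its outer (-x) face, 28 mm above the bench. The front is 336 mm wide and 58 mm high (6 to 64 mm above the bench) with a 70 mm wide, 14 mm deep finger scoop in the middle of its top edge. With the drawer home this face is 105 mm to -x of saw_box's origin.
- half_round: Bystander: small half-round branch offcut, 60 x 44 x 22 mm high, on the deck at the +y side of the stop. Origin: centre of its underside.
- dish: Bystander: small round glass dish, 52 mm across, 14 mm high, on the deck's near left (+y) corner. Origin: centre of its underside.
- saw: Bystander: small back saw lying on the bench to the right (-y) of the sawing box; wooden handle 105 mm long to its -x, blade 150 mm to its +x, 27 mm high. Origin: near where handle and blade meet, on the bench.
- wash_bottle: Bystander: white wash bottle, 64 mm across, 200 mm high, on the bench to the left. Origin: centre of its underside.
- slide_box: Bystander: slide storage box, 87 x 177 x 35 mm, on the bench to the left. Origin: centre of its underside.
- beaker: Bystander: glass beaker, 68 mm across, 85 mm high, on the bench to the right. Origin: centre of its underside.
- branch: Bystander: whole round piece of branch, 48 mm across, 72 mm high, standing on the bench to the right. Origin: centre of its underside.

How it is judged:
By the outcome, as a careful person would: the job done as asked, in the order asked, and still so for the second after the job is handed in, while the arm keeps its last pose, push and grip.
It also fails if it takes over 67 s, if anything falls off the work surface, if the arm or the gripper's body presses on something with over 40 N, if the wrist force passes 120 N, or if a joint passes its speed limit or range.

### The arm

A 6-joint arm with a two-finger parallel gripper is mounted at the origin on the work surface. World frame = base frame: x ahead of the robot, y to its left, z up, the work surface at z = 0. Lengths are in m, angles in rad, forces in N, time in s.
With the tool pointing down it reaches from about 0.35 to 0.975 m from the base axis. Payload 4.9 kg.
Tool frame: the origin (TCP) lies at the very end of the fingers, on their centre line; the grasp point (between the pads) lies 19 mm behind it; x points along the fingers, z is the direction in which the jaws open and shut, and the axes are right-handed (so a half turn about x gives the same grasp; the last joint's range is limited). The gripper opens to 85 mm and grips with 20 to 120 N. Pads are 22 mm wide; open, the fingers measure 114 mm over their backs; the gripper's body (76 mm by 85 mm) begins 54 mm behind the grasp point. The pads swing forward as they close: fully open they stand 13 mm farther back than shut.
Start: joints at [1.111, 0.053, 1.613, -0, 1.476, -0.119], TCP at [0.209, 0.589, 0.193] pointing down, gripper open.
Joint ranges: [-3.01, 3.01], [-1.01, 2.22], [0.06, 2.58], [-1.02, 4.17], [0.09, 2.62], [-3.14, 3.14]. Speed limits (rad/s): [2.57, 2.57, 3.14, 3.14, 3.14, 3.14].

### API

Orientations are given as a rotation vector (axis times angle).
In Python, from station import ctrl, imaging gives the robot as it stands. The module is installed in compiled form; this text tells all that it offers.
- The arm moves only by the shell command python3 -m jog 'ROWS' [FORCE]. ROWS is JSON, a list that holds one entry, the list of rows, each a list of 5 numbers: the shift along the tool's x, y, z in m, then the turn about the tool's x in rad, then the closure, from -1 (fully open) to 1 (shut). A call has 1 to 12 rows; each row is the pose to reach, as a shift and turn from the pose measured when the call began, along the tool's axes at that moment; what a row does not reach only later rows make up. A row lasts 1/10 s, in which the tool goes at most 50 mm and 8.59 degrees, less where a joint would pass 70% of its speed; a pose out of reach is approached as far as the arm can. A call with a gripper value outside its range is refused whole. The fingers move at their own pace and stop on an object; FORCE is the grip in N (left out, the last holds). Time passes only in rows, so rows that repeat a pose let the fingers close. It gives the time, the measured TCP pose, the force and the opening at its end, in the units of the state.
- ctrl.get_obs(): the state, without advancing time (a new reading comes with each control period).
- imaging.get_image(name): name is "scene" or "top"; returns a dict with "color" (384x512x3 uint8, red, green, blue), "intrinsics" (3x3 intrinsics, pixels), "R" (3x3) and "t" (3): a world point X has camera coordinates R X + t. Camera axes: x right, y down, z forward; pixel columns grow to the right and rows downward; lengths in m; the calibration is good to about 2 mm. A picture is of the moment at which its call begins. There is no depth.
- ctrl.finish_job(): hands the job in, once; it reports no verdict.
The state is a dict: "t": time; "q": joint angles; "dq": joint speeds; "effort": joint torques, N m; "tool_pos": TCP position; "tool_rot": TCP orientation; "contact_force": force on the tool from outside, world axes, zero at the start; "wrist_torque": the same for the moment, N m; "opening": finger opening in m.
Only numpy, scipy, OpenCV 4.12 (cv2) and the standard library are available. Lean on these libraries where they do the work, as an engineer would, in place of code of your own. Each camera call takes 0.05 s, during which the arm holds its last target.

## Working session

There is one attempt and no reset: what is moved stays moved. The work goes in short steps, Python scripts to look and compute and a shell command to move; the robot and the scene stay as the last step left them, time stands still between calls to the robot, and variables do not carry over. Pictures are saved under pics/ and viewed, and the job is handed in when it is done.

```bash
mkdir -p pics
python3 - <<'E'
from station import ctrl, imaging
import cv2
o=ctrl.get_obs()
for k,v in o.items(): print(k,v)
for n in("scene","top"):
    d=imaging.get_image(n); cv2.imwrite(f"pics/{n}0.png",cv2.cvtColor(d["color"],cv2.COLOR_RGB2BGR))
    print(n,d["intrinsics"],d["R"],d["t"])
E
```

```text
t 0.0
q [ 1.11099397e+00  5.33152593e-02  1.61432866e+00  4.60142471e-05
  1.47596706e+00 -1.19007179e-01]
dq [ 4.18124346e-05 -1.86745990e-03  6.83388403e-04  3.97163470e-04
 -3.40465251e-04  1.07072558e-03]
effort [ 2.25492186e-04 -3.93674970e+01 -3.70177352e+01 -4.55148972e-05
  7.00152726e-03 -3.82983671e-05]
tool_pos [0.20857367 0.58842468 0.19196817]
tool_rot [-0.95560166  1.35321456  0.95407869]
contact_force [-0.98315796 -0.7977345   0.21036267]
wrist_torque [ 0.02251331  0.02463448 -0.00291738]
opening 0.08538296940087298
scene [[476.79452728   0.         264.54313185]
 [  0.         476.79452728 184.07069935]
 [  0.           0.           1.        ]] [[-0.79060231  0.61231452  0.00434818]
 [ 0.49580577  0.64430456 -0.58227851]
 [-0.35933914 -0.45819489 -0.81297775]] [ 0.47822627 -0.2119459   1.76618209]
top [[362.03022514   0.         247.92240336]
 [  0.         362.03022514 190.95459738]
 [  0.           0.           1.        ]] [[ 0.00262917 -0.99998199  0.00539516]
 [-0.98903592 -0.00339692 -0.14763607]
 [ 0.14765174 -0.00494785 -0.98902704]] [-0.03109245  0.56429416  1.01117221]
```

View pics/scene0.png

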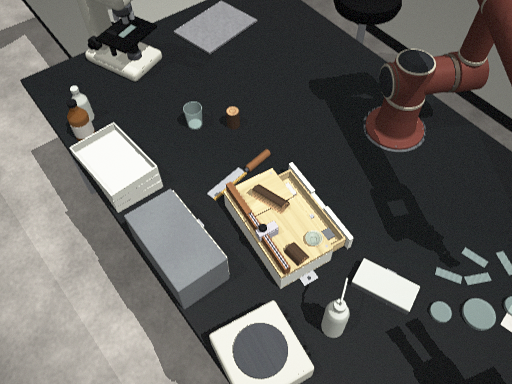

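View pics/top0.png

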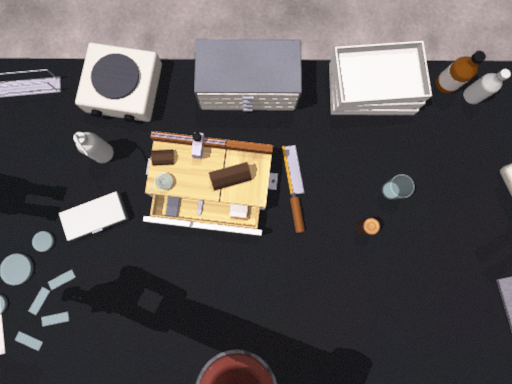

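Run:
```python
import cv2
a=cv2.imread("pics/top0.png")[120:245,130:320]; cv2.imwrite("pics/topz.png",cv2.resize(a,None,fx=4.2,fy=4.2,interpolation=cv2.INTER_CUBIC))
a=cv2.imread("pics/scene0.png")[140:300,200:370]; cv2.imwrite("pics/scz.png",cv2.resize(a,None,fx=3.7,fy=3.7,interpolation=cv2.INTER_CUBIC))
```

```text
(no output)
```

View pics/topz.png

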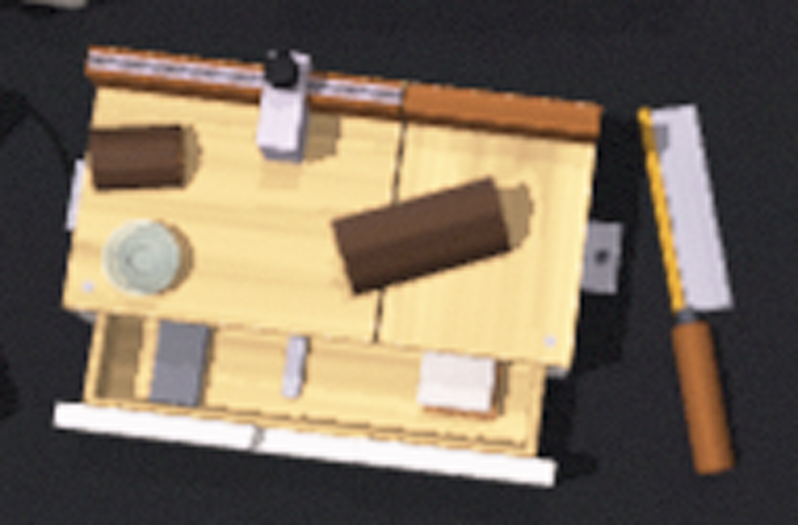

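View pics/scz.png

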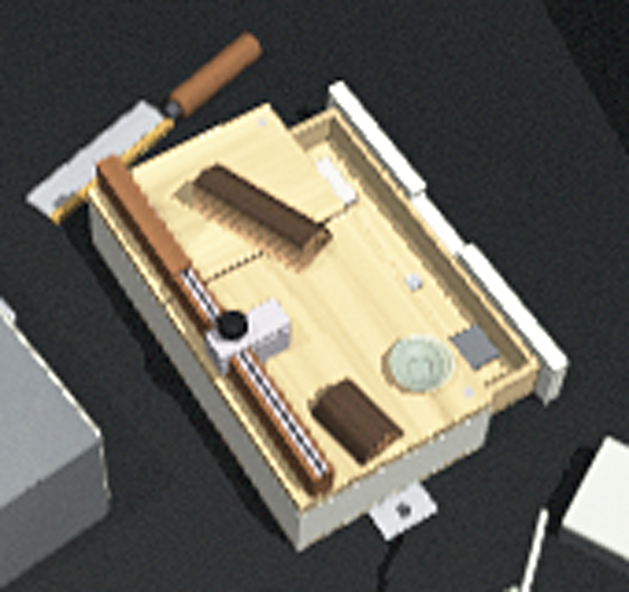

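```bash
cat > h.py <<'E'
import numpy as np, cv2
from station import ctrl, imaging
def ray(d,u,v,z):
    K,R,t=d["intrinsics"],d["R"],d["t"]
    c=-R.T@t; w=R.T@np.linalg.solve(K,[u,v,1.]); s=(z-c[2])/w[2]; return (c+s*w)
def proj(d,X):
    p=d["intrinsics"]@(d["R"]@np.asarray(X,float)+d["t"]); return p[:2]/p[2]
E
python3 - <<'E'
from h import *
d=imaging.get_image("top"); s=imaging.get_image("scene")
f=lambda a,z: ray(d,129.5+(a[0]+.5)/4.2,119.5+(a[1]+.5)/4.2,z)
g=lambda a,z: ray(s,199.5+(a[0]+.5)/3.7,139.5+(a[1]+.5)/3.7,z)
P={"NL":((63,303),.081),"NR":((568,370),.081),"FenceR":((598,140),.081),"FenceL":((97,90),.081),"FenceTopL":((88,68),.115),"FenceTopR":((600,105),.115),
"slotfence":((402,120),.081),"slotnear":((378,340),.081),"drwL":((55,404),.064),"drwR":((556,462),.064),"drwLo":((55,427),.064),"drwRo":((553,486),.064),"stopc1":((258,148),.125),"stopc2":((303,160),.125)}
for k,(a,z) in P.items(): print("top",k,f(a,z).round(4))
Q={"FR":((97,187),.081),"NR":((268,104),.081),"NL":((492,405),.081),"FL":((300,508),.081),"drwR":((333,85),.064),"drwL":((565,358),.064),"slotnear":((355,200),.081),"slotfar":((205,280),.081)}
for k,(a,z) in Q.items(): print("scene",k,g(a,z).round(4))
E
```

```text
top NL [0.5553 0.2595 0.081 ]
top NR [ 0.5116 -0.0764  0.081 ]
top FenceR [ 0.6681 -0.0974  0.081 ]
top FenceL [0.7017 0.243  0.081 ]
top FenceTopL [0.7067 0.2405 0.115 ]
top FenceTopR [ 0.683  -0.0964  0.115 ]
top slotfence [0.6815 0.0355 0.081 ]
top slotnear [0.5312 0.0496 0.081 ]
top drwL [0.4894 0.2666 0.064 ]
top drwR [ 0.4516 -0.069   0.064 ]
top drwLo [0.474  0.2659 0.064 ]
top drwRo [ 0.4357 -0.067   0.064 ]
top stopc1 [0.6506 0.1257 0.125 ]
top stopc2 [0.6427 0.0965 0.125 ]
scene FR [ 0.6852 -0.0954  0.081 ]
scene NR [ 0.5151 -0.0766  0.081 ]
scene NL [0.5601 0.263  0.081 ]
scene FL [0.7335 0.239  0.081 ]
scene drwR [ 0.4471 -0.068   0.064 ]
scene drwL [0.4769 0.2621 0.064 ]
scene slotnear [0.5202 0.0486 0.081 ]
scene slotfar [0.6685 0.0346 0.081 ]
```

Run:
```python
from h import *
d=imaging.get_image("top"); im=d["color"][120:245,130:320]
big=cv2.resize(im,None,fx=8,fy=8,interpolation=cv2.INTER_CUBIC)
hsv=cv2.cvtColor(big,cv2.COLOR_RGB2HSV)
f=lambda p,z: ray(d,129.5+(p[0]+.5)/8,119.5+(p[1]+.5)/8,z)
def edge(mask,box,axis,which,z,name):
    # per column (axis=0) first/last mask px; robust line in world
    x0,y0,x1,y1=[int(v*8/4.2) for v in box]; m=mask[y0:y1,x0:x1]; P=[]
    if axis==0:
        for c in range(0,m.shape[1],4):
            r=np.flatnonzero(m[:,c]); 
            if len(r): P.append((x0+c,y0+(r[0]-.5 if which=="first" else r[-1]+.5)))
    else:
        for r in range(0,m.shape[0],4):
            c=np.flatnonzero(m[r]); 
            if len(c): P.append((x0+(c[0]-.5 if which=="first" else c[-1]+.5),y0+r))
    W=np.array([f(p,z)[:2] for p in P],np.float32)
    vx,vy,px,py=cv2.fitLine(W,cv2.DIST_HUBER,0,.001,.001).ravel()
    n=np.array([-vy,vx]); res=np.abs((W-[px,py])@n)
    print(name,"pt",px.round(4),py.round(4),"dir",vx.round(4),vy.round(4),"yaw(y-line)",round(float(np.arctan(-vx/vy)),4) if axis==0 else round(float(np.arctan(vy/vx)),4),"medres",np.median(res).round(4),len(P))
H,S,V=cv2.split(hsv)
white=(V>215)&(S<40)
edge(white,(62,395,545,500),0,"first",.064,"drawer front back top edge")
edge(white,(62,395,545,500),0,"last",.064,"drawer front outer top edge")
wood=(V>110)&(S>50)&(H<30)
edge(wood,(100,250,330,345),0,"last",.081,"deck near edge L?")
edge(wood,(540,150,640,340),1,"last",.081,"deck right edge")
edge(wood,(50,210,130,290),1,"first",.081,"deck left edge")
cv2.imwrite("pics/m.png",np.hstack([cv2.resize(x.astype(np.uint8)*255,(399,262)) for x in(white,wood)]))
for p in [(300,430),(300,310),(300,325),(500,120),(500,140),(200,100),(420,240),(340,160)]:
    q=[int(v*8/4.2) for v in p]; print(p,hsv[q[1],q[0]])
```

```text
drawer front back top edge pt 0.4724 0.1066 dir 0.1158 0.9933 yaw(y-line) -0.116 medres 0.0004 228
drawer front outer top edge pt 0.4602 0.1305 dir 0.1152 0.9933 yaw(y-line) -0.1155 medres 0.0003 228
deck near edge L? pt 0.5285 0.1382 dir 0.0103 -0.9999 yaw(y-line) 0.0103 medres 0.0007 110
deck right edge pt 0.5967 -0.0882 dir 0.993 -0.1181 yaw(y-line) -0.1184 medres 0.0003 91
deck left edge pt 0.595 0.256 dir 0.9883 -0.1527 yaw(y-line) -0.1533 medres 0.0004 38
(300, 430) [ 17  93 221]
(300, 310) [ 22  88 248]
(300, 325) [ 22  87 248]
(500, 120) [ 13 169 181]
(500, 140) [ 18 102 230]
(200, 100) [ 16 115 190]
(420, 240) [  9 115  80]
(340, 160) [ 22  90 247]
```

View pics/m.png

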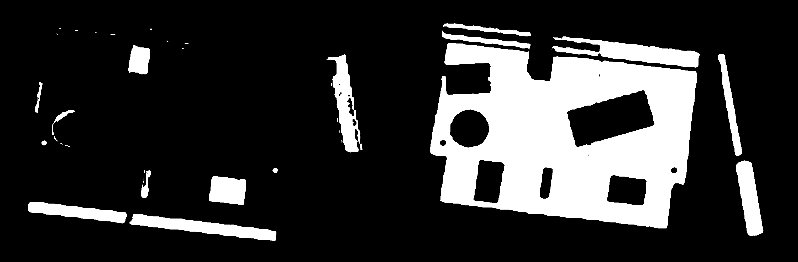

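```bash
cat >> h.py <<'E'
YAW=-0.117; ex=np.array([np.cos(YAW),np.sin(YAW)]); ey=np.array([-np.sin(YAW),np.cos(YAW)]); O=.611*ex+.153*ey
def tob(p): p=np.asarray(p)[:2]-O; return np.array([p@ex,p@ey])
def tow(b): return O+b[0]*ex+b[1]*ey
E
python3 - <<'E'
from h import *
d=imaging.get_image("top"); s=imaging.get_image("scene")
f=lambda a,z: tob(ray(d,129.5+(a[0]+.5)/4.2,119.5+(a[1]+.5)/4.2,z)).round(4)
g=lambda a,z: tob(ray(s,199.5+(a[0]+.5)/3.7,139.5+(a[1]+.5)/3.7,z)).round(4)
print("O",O,"topcam",-d["R"].T@d["t"])
print("top ridge L,R",f((333,218),.126),f((493,178),.126)," near bottom L,R",f((355,295),.081),f((510,247),.081))
print("scene ridge R,L",g((205,166),.126),g((327,232),.126))
print("dish",f((145,257),.088),"half",f((138,158),.09),"knob",f((283,66),.148),"stop near",f((258,148),.125),f((303,160),.125))
top=cv2.cvtColor(d["color"],cv2.COLOR_RGB2BGR); S=cv2.cvtColor(s["color"],cv2.COLOR_RGB2BGR)
out=[]
for im,c,(x0,y0,x1,y1) in((top,d,(130,120,320,245)),(S,s,(200,140,370,300))):
    k=4; b=cv2.resize(im[y0:y1,x0:x1],None,fx=k,fy=k,interpolation=cv2.INTER_CUBIC)
    def L(A,B,col):
        q=[tuple(int(round(v)) for v in (proj(c,[*tow(P[:2]),P[2]])-[x0,y0]+.5)*k) for P in(A,B)]; cv2.line(b,*q,col,1)
    for z,col in((.081,(0,0,255)),):
        C=[(-.09,-.17,z),(.06,-.17,z),(.06,.17,z),(-.09,.17,z)]
        for i in range(4): L(C[i],C[(i+1)%4],col)
    L((.06,-.04,.081),(-.09,-.04,.081),(255,0,0)); L((.06,.02,.081),(.024,.02,.081),(255,0,0)); L((.024,.02,.125),(.06,.02,.125),(255,0,0))
    L((-.169,-.168,.064),(-.169,.168,.064),(0,255,0))
    cv2.imwrite(f"pics/ov{len(out)}.png",b); out.append(b)
E
```

```text
O [0.62468297 0.08062997] topcam [ 0.4088876  -0.0241719   1.08355457]
top ridge L,R [-0.0196 -0.0067] [ 0.0188 -0.1054]  near bottom L,R [-0.0611 -0.0225] [-0.0164 -0.1213]
scene ridge R,L [ 0.0067 -0.1116] [-0.0445 -0.005 ]
dish [-0.0536  0.1185] half [0.0121 0.1329] knob [0.07   0.0354] stop near [0.0204 0.0478] [0.0161 0.0178]
```

View pics/ov0.png

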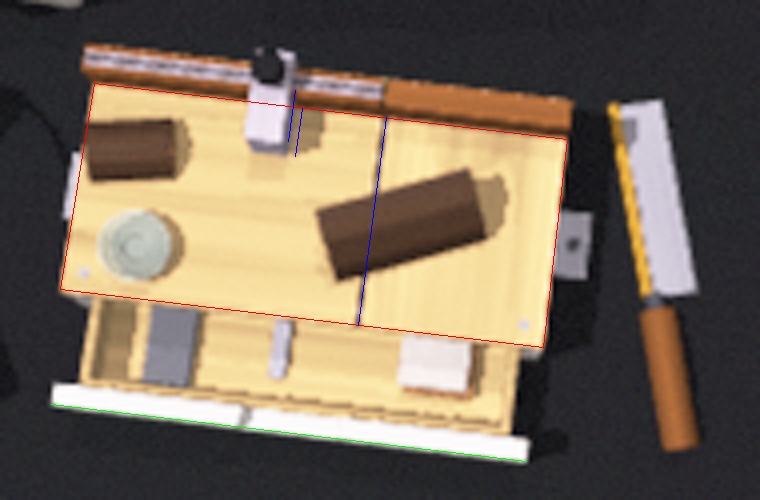

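View pics/ov1.png

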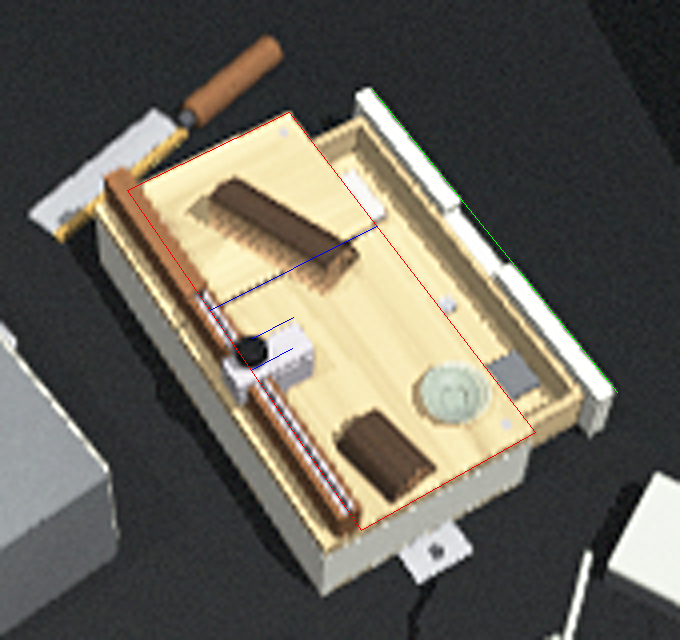

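```bash
cat >> h.py <<'E'
from scipy.spatial.transform import Rotation as Ro
def plan(b=None,z=None,yaw=None,w=None):
    """b: box xy target; yaw: desired world yaw of tool y axis"""
    o=ctrl.get_obs(); R=Ro.from_rotvec(o["tool_rot"]).as_matrix(); p=np.array(o["tool_pos"])
    print("t",round(o["t"],2),"pos",p.round(4),"box",tob(p).round(4),"F",np.round(o["contact_force"],1),"open",round(o["opening"],4)); 
    print("tool x",R[:,0].round(3),"y",R[:,1].round(3),"z",R[:,2].round(3), "q6",round(o["q"][5],3))
    T=p.copy()
    if b is not None: T[:2]=tow(b)
    if z is not None: T[2]=z
    print("shift tool",(R.T@(T-p)).round(4),"dist",np.linalg.norm(T-p).round(3))
    if yaw is not None:
        cy=np.arctan2(R[1,1],R[0,1]); a=-(yaw-cy)  # tool x down: turn about it = -world yaw
        a=(a+np.pi)%(2*np.pi)-np.pi
        print("turn",round(a,4),"or",round((a+2*np.pi)%(2*np.pi)-np.pi,4), "tool y yaw now",round(cy,3))
    return R,p
E
python3 -c "
from h import *
plan((-.21,.02),.20,YAW)"
```

```text
t 0.35 pos [0.2088 0.5889 0.1929] box [-0.4724  0.4562] F [ 0.2 -0.2  0.4] open 0.0853
tool x [-0. -0. -1.] y [-0.942  0.334  0.   ] z [ 0.334  0.942 -0.   ] q6 -0.119
shift tool [-0.0069 -0.3526 -0.3671] dist 0.509
turn 2.9178 or -0.2238 tool y yaw now 2.801
```

```bash
python3 -m jog '[[[0,-0.032,-0.033,0,1],[0,-0.064,-0.067,-0.03,1],[0,-0.096,-0.1,-0.06,1],[0,-0.128,-0.133,-0.1,1],[0,-0.16,-0.167,-0.14,1],[0,-0.192,-0.2,-0.18,1],[0,-0.224,-0.234,-0.2238,1],[0,-0.257,-0.267,-0.2238,1],[0,-0.289,-0.3,-0.2238,1],[0,-0.321,-0.334,-0.2238,1],[0,-0.3526,-0.367,-0.2238,1],[0,-0.3526,-0.367,-0.2238,1]]]' 30; python3 -c "
from h import *
plan((-.21,.02),.03,YAW+np.pi)"
```

```text
t: 1.55
tool_pos: [0.4201, 0.1209, 0.1934]
tool_rot: [-1.119, 1.266, 1.115]
contact_force: [-0.9, 0.4, -0.4]
opening: 0.0002
t 1.55 pos [0.4201 0.1209 0.1934] box [-0.2079  0.0161] F [-0.9  0.4 -0.4] open 0.0002
tool x [ 0.001 -0.002 -1.   ] y [-0.992  0.124 -0.001] z [ 0.124  0.992 -0.002] q6 -1.335
shift tool [0.1634 0.0023 0.0041] dist 0.163
turn -0.0078 or 3.1338 tool y yaw now 3.017
```

```bash
python3 -m jog '[[[0.04,0.003,0.004,0,1],[0.08,0.003,0.004,0,1],[0.12,0.003,0.004,0,1],[0.163,0.003,0.004,0,1],[0.163,0.003,0.004,0,1]]]'
python3 - <<'E'
from h import *
plan((-.116,.02),.03,YAW+np.pi)
for n in("top","scene"):
    d=imaging.get_image(n); x0,y0,x1,y1=(130,120,320,245) if n=="top" else (200,100,400,300)
    cv2.imwrite(f"pics/a_{n}.png",cv2.resize(cv2.cvtColor(d["color"],cv2.COLOR_RGB2BGR)[y0:y1,x0:x1],None,fx=3,fy=3))
E
```

```text
t: 2.05
tool_pos: [0.4116, 0.1248, 0.0242]
tool_rot: [-1.114, 1.277, 1.124]
contact_force: [-2.0, 0.2, -0.6]
opening: 0.0002
t 2.05 pos [0.4116 0.1248 0.0242] box [-0.2168  0.019 ] F [-2.   0.2 -0.6] open 0.0002
tool x [-0.012 -0.003 -1.   ] y [-0.992  0.124  0.012] z [ 0.124  0.992 -0.005] q6 -1.324
shift tool [-0.0071 -0.1007  0.0017] dist 0.101
turn -0.0073 or 3.1343 tool y yaw now 3.017
```

View pics/a_scene.png

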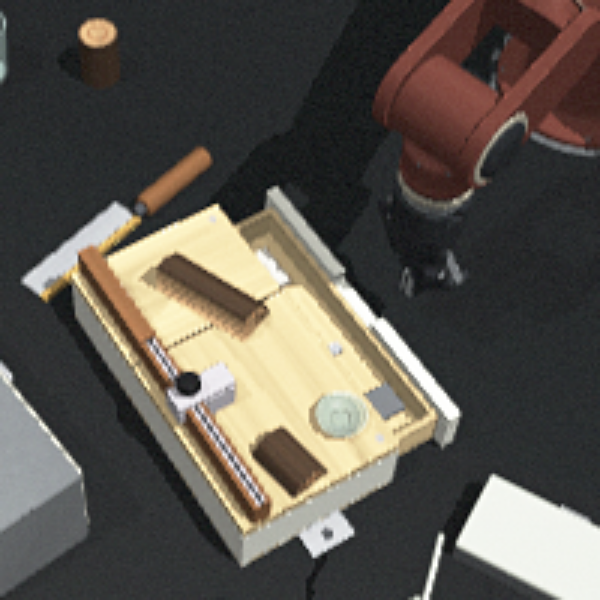

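```bash
python3 -m jog '[[[-0.007,-0.02,0.002,-0.007,1],[-0.007,-0.03,0.002,-0.007,1],[-0.007,-0.04,0.002,-0.007,1],[-0.007,-0.05,0.002,-0.007,1],[-0.007,-0.06,0.002,-0.007,1],[-0.007,-0.07,0.002,-0.007,1],[-0.007,-0.08,0.002,-0.007,1],[-0.007,-0.086,0.002,-0.007,1],[-0.007,-0.091,0.002,-0.007,1],[-0.007,-0.095,0.002,-0.007,1],[-0.007,-0.098,0.002,-0.007,1],[-0.007,-0.099,0.002,-0.007,1]]]'
python3 - <<'E'
from h import *
plan((-.116,.02),.03,YAW+np.pi)
for n in("top","scene"):
    d=imaging.get_image(n); x0,y0,x1,y1=(130,120,320,245) if n=="top" else (200,100,400,300)
    cv2.imwrite(f"pics/b_{n}.png",cv2.resize(cv2.cvtColor(d["color"],cv2.COLOR_RGB2BGR)[y0:y1,x0:x1],None,fx=3,fy=3))
E
```

```text
t: 3.35
tool_pos: [0.5159, 0.1151, 0.0375]
tool_rot: [-1.124, 1.264, 1.122]
contact_force: [0.3, 0.3, -0.7]
opening: 0.0002
t 3.35 pos [0.5159 0.1151 0.0375] box [-0.112   0.0215] F [ 0.3  0.3 -0.7] open 0.0002
tool x [-0.001 -0.002 -1.   ] y [-0.993  0.117  0.   ] z [ 0.117  0.993 -0.002] q6 -1.373
shift tool [ 0.0075  0.004  -0.0015] dist 0.009
turn -0.0002 or 3.1414 tool y yaw now 3.024
```

View pics/b_scene.png

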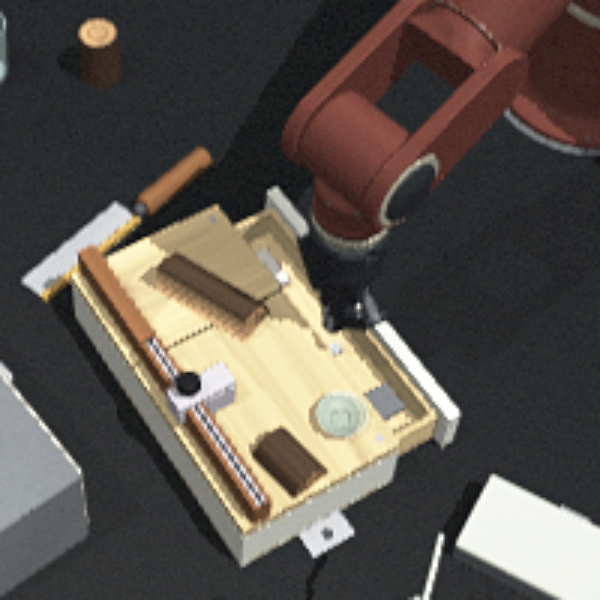

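Run:
```python
from h import *
o=ctrl.get_obs();p=o["tool_pos"];print(o["t"],p)
for n in("top","scene"):
    d=imaging.get_image(n); x0,y0,x1,y1=(130,120,320,245) if n=="top" else (200,100,400,300)
    b=cv2.resize(cv2.cvtColor(d["color"],cv2.COLOR_RGB2BGR)[y0:y1,x0:x1],None,fx=4 if n=="top" else 3,fy=4 if n=="top" else 3)
    k=4 if n=="top" else 3
    for h in(0,.073):
        q=(proj(d,p+[0,0,h])-[x0,y0]+.5)*k; cv2.circle(b,tuple(int(v) for v in q),4,(0,0,255) if h==0 else (0,255,0),1)
    cv2.imwrite(f"pics/c_{n}.png",b)
```

```text
3.45 [0.51572564 0.11512576 0.03749128]
```

View pics/c_scene.png

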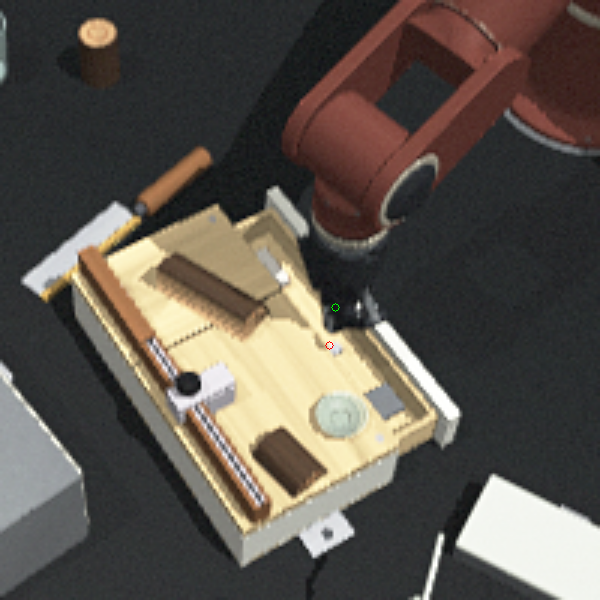

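View pics/c_top.png

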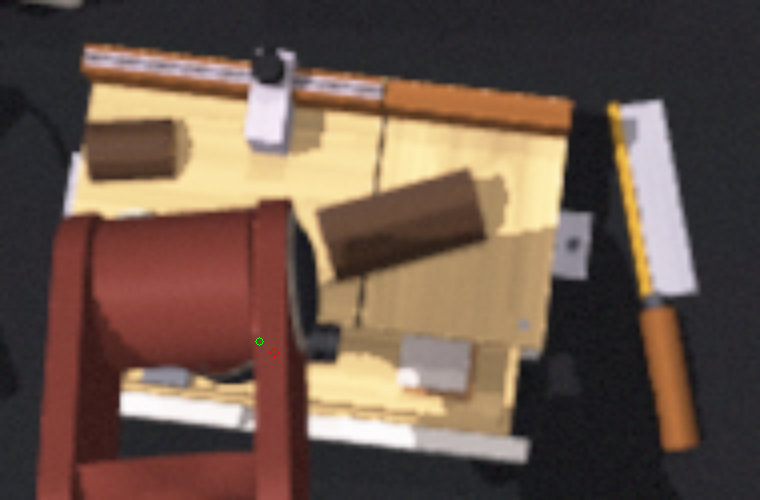

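Run:
```python
from h import *
o=ctrl.get_obs();p=o["tool_pos"];print(o["t"],p)
d=imaging.get_image("scene"); x0,y0,x1,y1=(280,160,360,240)
b=cv2.resize(cv2.cvtColor(d["color"],cv2.COLOR_RGB2BGR)[y0:y1,x0:x1],None,fx=7,fy=7,interpolation=cv2.INTER_CUBIC)
b=np.clip(b.astype(float)*1.6+20,0,255).astype(np.uint8)
for h in(0,.02,.073):
    q=(proj(d,p+[0,0,h])-[x0,y0]+.5)*7; cv2.circle(b,tuple(int(v) for v in q),4,(0,0,255) if h==0 else (0,255,0),1)
cv2.imwrite("pics/d.png",b)
```

```text
3.55 [0.5155633  0.11517659 0.03747429]
```

View pics/d.png

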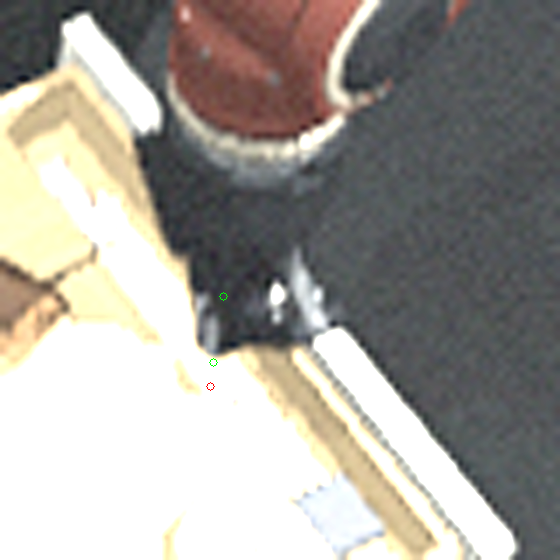

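Run:
```python
from h import *
d=imaging.get_image("scene")
im=cv2.imread("pics/a_scene.png"); x0,y0=200,100
p=np.array([.4116,.1248,.0242])
b=im.copy()
b=cv2.resize(b[200:440,300:560],None,fx=2.3,fy=2.3,interpolation=cv2.INTER_CUBIC)
b=np.clip(b.astype(float)*2+20,0,255).astype(np.uint8)
for h in(0,.02,.073):
    q=((proj(d,p+[0,0,h])-[x0,y0]+.5)*3-[300,200])*2.3; cv2.circle(b,tuple(int(v) for v in q),4,(0,0,255) if h==0 else (0,255,0),1)
cv2.imwrite("pics/e.png",b)
```

```text
(no output)
```

View pics/e.png

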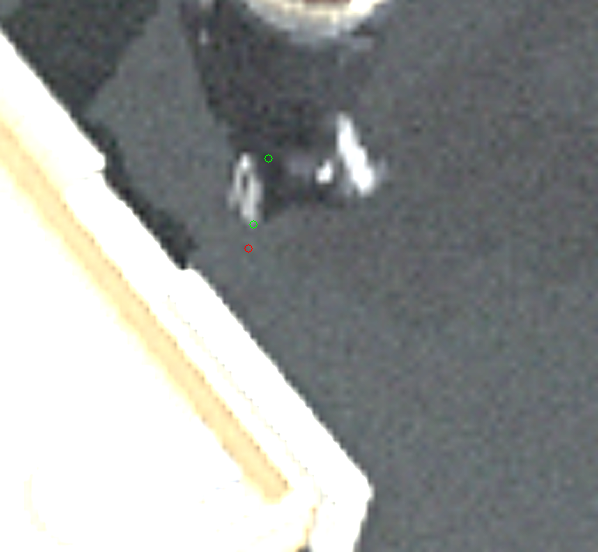

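Run:
```python
from h import *
d=imaging.get_image("scene"); x0,y0,x1,y1=(290,180,340,230)
b=cv2.resize(cv2.cvtColor(d["color"],cv2.COLOR_RGB2BGR)[y0:y1,x0:x1],None,fx=12,fy=12,interpolation=cv2.INTER_CUBIC)
b=(255*(b/255.)**.7).astype(np.uint8)
cv2.imwrite("pics/f.png",b)
print(ctrl.get_obs()["effort"],ctrl.get_obs()["contact_force"])
```

```text
[-6.21188956e-03 -3.19441402e+01 -3.30996215e+01 -5.98340805e-03
  2.57371728e-03  4.52136317e-05] [ 0.43078967  0.37008338 -1.37159566]
```

View pics/f.png

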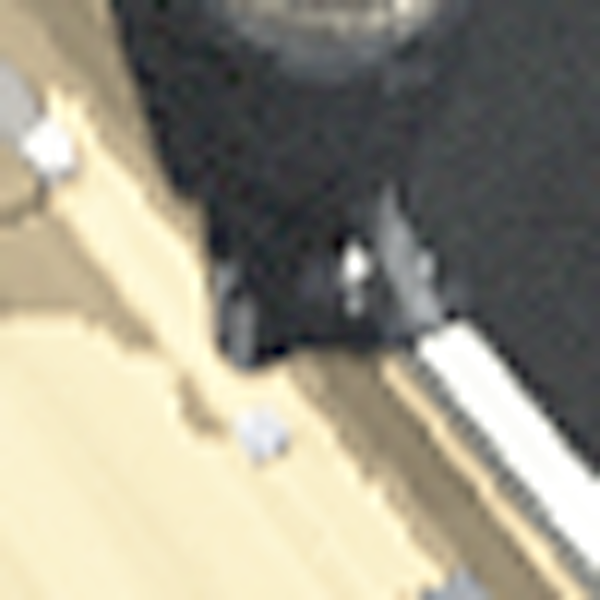

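```bash
python3 -m jog '[[[-0.03,0,0,0,1],[-0.06,0,0,0,1],[-0.09,0,0,0,1],[-0.12,0,0,0,1],[-0.14,0,0,0,1],[-0.14,0,0,0,1]]]'
python3 - <<'E'
from h import *
o=ctrl.get_obs();p=o["tool_pos"];print(o["t"],p)
d=imaging.get_image("scene"); x0,y0,x1,y1=(260,130,360,230)
b=cv2.resize(cv2.cvtColor(d["color"],cv2.COLOR_RGB2BGR)[y0:y1,x0:x1],None,fx=6,fy=6,interpolation=cv2.INTER_CUBIC)
b=(255*(b/255.)**.6).astype(np.uint8)
for h in(0,.02,.073):
    q=(proj(d,p+[0,0,h])-[x0,y0]+.5)*6; cv2.circle(b,tuple(int(v) for v in q),4,(0,0,255) if h==0 else (0,255,0),1)
cv2.imwrite("pics/g.png",b)
E
```

```text
t: 4.3
tool_pos: [0.5179, 0.1157, 0.1816]
tool_rot: [-1.127, 1.258, 1.117]
contact_force: [0.4, -0.0, -1.5]
opening: 0.0003
4.3 [0.51794072 0.11568515 0.18163567]
```

View pics/g.png

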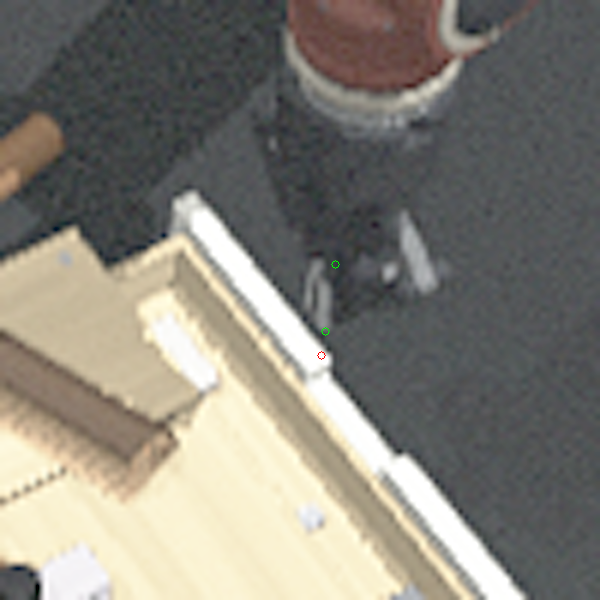

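```bash
python3 -m jog '[[[0,0,0,0,-1],[0,0,0,0,-1],[0,0,0,0,-1],[0,0,0,0,-1],[0,0,0,0,-1],[0,0,0,0,-1],[0,0,0,0,-1],[0,0,0,0,-1]]]'
python3 - <<'E'
from h import *
o=ctrl.get_obs();p=o["tool_pos"];print(o["t"],p)
d=imaging.get_image("scene"); x0,y0,x1,y1=(260,130,360,230)
b=cv2.resize(cv2.cvtColor(d["color"],cv2.COLOR_RGB2BGR)[y0:y1,x0:x1],None,fx=6,fy=6,interpolation=cv2.INTER_CUBIC)
b=(255*(b/255.)**.6).astype(np.uint8)
for h in(0,.02,.073):
    q=(proj(d,p+[0,0,h])-[x0,y0]+.5)*6; cv2.circle(b,tuple(int(v) for v in q),4,(0,0,255) if h==0 else (0,255,0),1)
cv2.imwrite("pics/h.png",b)
E
```

```text
t: 5.15
tool_pos: [0.5167, 0.1156, 0.1791]
tool_rot: [-1.125, 1.261, 1.12]
contact_force: [-0.0, -0.1, -0.2]
opening: 0.0853
5.15 [0.51665495 0.11556308 0.17906692]
```

View pics/h.png

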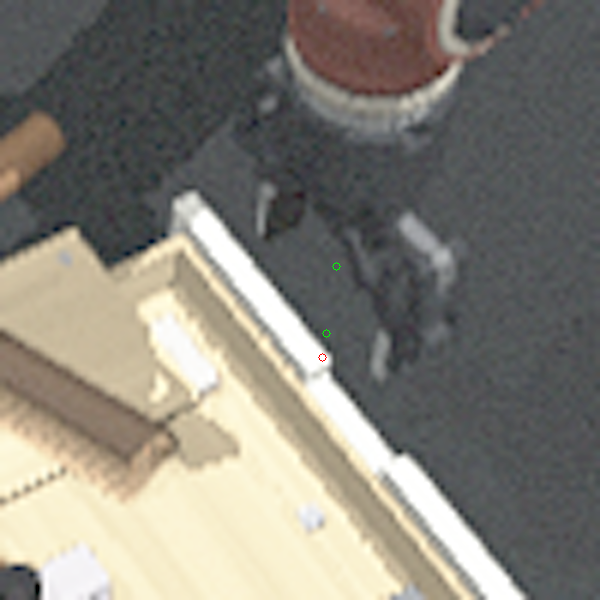

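Run:
```python
from h import *
d=imaging.get_image("scene");e=imaging.get_image("top")
print("scene base",proj(d,[0,0,0]),"knob",proj(d,[*tow((.06,.034)),.148]),proj(d,[*tow((.07,.034)),.148]))
print("top base",proj(e,[0,0,0]),proj(e,[0,0,.1]))
im=cv2.cvtColor(d["color"],cv2.COLOR_RGB2BGR)
cv2.circle(im,tuple(int(v) for v in proj(d,[0,0,0])),3,(0,255,0),1)
o=ctrl.get_obs()
cv2.imwrite("pics/i.png",cv2.resize(im[:300,180:],None,fx=2.2,fy=2))
# triangulate helper on knob top
```

```text
scene base [393.64401537 126.85426279] knob [264.72084913 223.75412616] [261.68733933 225.321082  ]
top base [236.7903659  392.98896925] [235.79760287 409.03343152]
```

View pics/i.png

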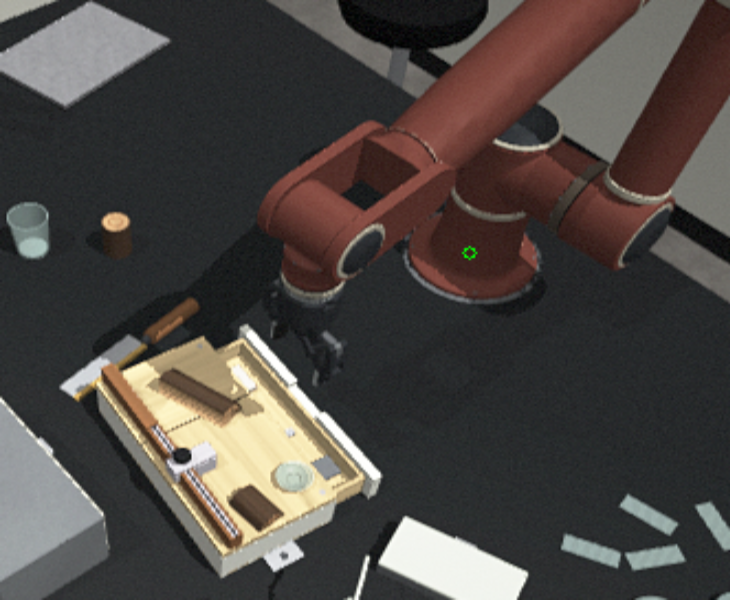

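```bash
python3 -m jog '[[[0,0.03,0,0,1],[0,0.07,0,0,1],[0,0.1,0,0,1],[0.04,0.1,0,0,1],[0.08,0.1,0,0,1],[0.11,0.1,0,0,1],[0.14,0.1,0,0,1],[0.15,0.1,0,0,1],[0.15,0.1,0,0,1]]]'; python3 -c "
from h import *
plan((-.21,.02),.03,YAW+np.pi)"
```

```text
t: 6.2
tool_pos: [0.4164, 0.1268, 0.0274]
tool_rot: [-1.124, 1.264, 1.122]
contact_force: [-0.1, -0.5, 0.5]
opening: -0.0004
t 6.2 pos [0.4164 0.1268 0.0274] box [-0.2122  0.0216] F [-0.1 -0.5  0.5] open -0.0004
tool x [-0.    -0.002 -1.   ] y [-0.993  0.117  0.   ] z [ 0.117  0.993 -0.002] q6 -1.327
shift tool [-0.0026 -0.0022 -0.0016] dist 0.004
turn -0.0 or 3.1416 tool y yaw now 3.025
```

```bash
python3 -m jog '[[[0.005,0,0,0,1],[0.01,0,0,0,1],[0.015,0,0,0,1],[0.018,0,0,0,1],[0.018,0,0,0,1],[0.018,0,0,0,1]]]'
python3 - <<'E'
from h import *
o=ctrl.get_obs();p=o["tool_pos"];print(o["t"],p,o["contact_force"])
d=imaging.get_image("scene"); x0,y0,x1,y1=(300,150,380,230)
b=cv2.resize(cv2.cvtColor(d["color"],cv2.COLOR_RGB2BGR)[y0:y1,x0:x1],None,fx=7,fy=7,interpolation=cv2.INTER_CUBIC)
b=(255*(b/255.)**.5).astype(np.uint8)
for h in(0,.02,.073):
    q=(proj(d,p+[0,0,h])-[x0,y0]+.5)*7; cv2.circle(b,tuple(int(v) for v in q),4,(0,0,255) if h==0 else (0,255,0),1)
cv2.imwrite("pics/j.png",b)
E
```

```text
t: 6.8
tool_pos: [0.4165, 0.1268, 0.0095]
tool_rot: [-1.124, 1.264, 1.122]
contact_force: [0.7, -0.4, 0.8]
opening: -0.0001
6.8 [0.41651393 0.12677541 0.00951622] [ 0.73357775 -0.39136604  0.80815007]
```

View pics/j.png

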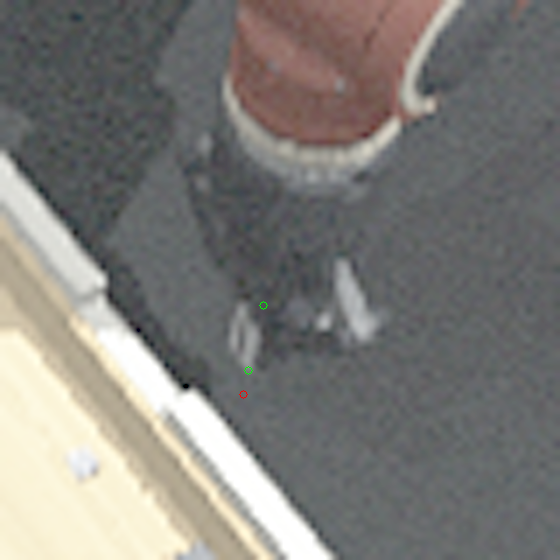

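```bash
python3 -m jog '[[[0.006,0.005,0,0,1],[0.012,0.005,0,0,1],[0.016,0.005,0,0,1],[0.016,0.005,0,0,1],[0.016,0.005,0,0,1]]]'
```

```text
t: 7.35
tool_pos: [0.4115, 0.1273, -0.0066]
tool_rot: [-1.124, 1.264, 1.122]
contact_force: [-0.2, -0.3, 0.3]
opening: -0.0
```

```bash
python3 -m jog '[[[0.003,0,0,0,1],[0.006,0,0,0,1],[0.009,0,0,0,1],[0.009,0,0,0,1]]]'
```

```text
t: 7.75
tool_pos: [0.411, 0.1272, -0.0162]
tool_rot: [-1.123, 1.265, 1.123]
contact_force: [-0.7, 0.6, -0.7]
opening: -0.0001
```

```bash
python3 -m jog '[[[0.003,0,0,0,1],[0.006,0,0,0,1],[0.008,0,0,0,1],[0.008,0,0,0,1]]]'
```

```text
t: 8.15
tool_pos: [0.4106, 0.1271, -0.0246]
tool_rot: [-1.123, 1.266, 1.123]
contact_force: [-0.2, -0.4, -0.3]
opening: -0.0002
```

```bash
python3 -m jog '[[[0.003,0,0,0,1],[0.005,0,0,0,1],[0.005,0,0,0,1]]]';  python3 -m jog '[[[0.003,0,0,0,1],[0.003,0,0,0,1]]]'
```

```text
t: 8.45
tool_pos: [0.4102, 0.1271, -0.0301]
tool_rot: [-1.123, 1.267, 1.124]
contact_force: [0.2, -0.2, 0.7]
opening: -0.0002
t: 8.65
tool_pos: [0.4098, 0.127, -0.0335]
tool_rot: [-1.123, 1.267, 1.124]
contact_force: [-0.1, -0.4, 0.1]
opening: -0.0001
```

```bash
python3 -m jog '[[[0.002,0,0,0,1],[0.004,0,0,0,1],[0.004,0,0,0,1]]]'
python3 - <<'E'
from h import *
o=ctrl.get_obs();p=o["tool_pos"];print(o["t"],p,o["contact_force"],tob(p))
d=imaging.get_image("scene"); x0,y0,x1,y1=(300,150,380,230)
b=cv2.resize(cv2.cvtColor(d["color"],cv2.COLOR_RGB2BGR)[y0:y1,x0:x1],None,fx=7,fy=7,interpolation=cv2.INTER_CUBIC)
b=(255*(b/255.)**.5).astype(np.uint8)
for h in(0,.02,.073):
    q=(proj(d,p+[0,0,h])-[x0,y0]+.5)*7; cv2.circle(b,tuple(int(v) for v in q),4,(0,0,255) if h==0 else (0,255,0),1)
cv2.imwrite("pics/k.png",b)
E
```

```text
t: 8.95
tool_pos: [0.4095, 0.127, -0.0379]
tool_rot: [-1.122, 1.268, 1.125]
contact_force: [-0.0, -0.6, 0.5]
opening: 0.0
8.95 [ 0.40945718  0.12696816 -0.03790082] [-0.03339644 -0.64272275  0.47491838] [-0.21916356  0.02089738]
```

View pics/k.png

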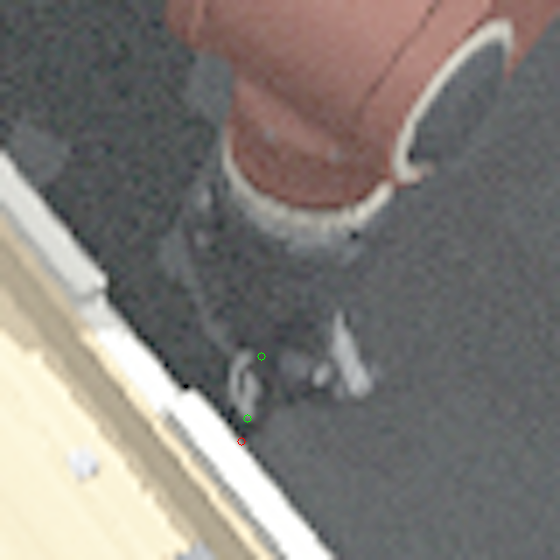

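```bash
python3 -m jog '[[[0.002,0,0,0,1],[0.004,0,0,0,1],[0.004,0,0,0,1]]]'; python3 -m jog '[[[0.002,0,0,0,1],[0.004,0,0,0,1],[0.004,0,0,0,1]]]'
```

```text
t: 9.3
tool_pos: [0.4099, 0.127, -0.0382]
tool_rot: [-1.122, 1.271, 1.127]
contact_force: [-15.1, -2.2, 31.1]
opening: 0.0002
t: 9.6
tool_pos: [0.41, 0.1271, -0.0382]
tool_rot: [-1.121, 1.275, 1.13]
contact_force: [-17.2, -3.1, 35.0]
opening: -0.0
```

```bash
python3 -m jog '[[[-0.004,0,0,0,1],[-0.01,0,0,0,1],[-0.016,0,0,0,1],[-0.016,0,0,0,1]]]'
python3 - <<'E'
from h import *
o=ctrl.get_obs();p=o["tool_pos"];print(o["t"],p,o["contact_force"],tob(p), o["q"])
d=imaging.get_image("top"); 
b=cv2.resize(cv2.cvtColor(d["color"],cv2.COLOR_RGB2BGR)[180:384,130:330],None,fx=3,fy=2.9,interpolation=cv2.INTER_CUBIC)
b=(255*(b/255.)**.5).astype(np.uint8)
cv2.imwrite("pics/l.png",b)
E
```

```text
t: 10.0
tool_pos: [0.4108, 0.1272, -0.0215]
tool_rot: [-1.122, 1.273, 1.129]
contact_force: [0.3, -0.9, 0.4]
opening: -0.0002
10.0 [ 0.41084685  0.12723336 -0.02154407] [ 0.33407412 -0.86943798  0.43104883] [-0.21781435  0.02132299] [ 0.12900288 -0.17085936  2.21289384 -0.0030826   1.11113725 -1.32442872]
```

View pics/l.png

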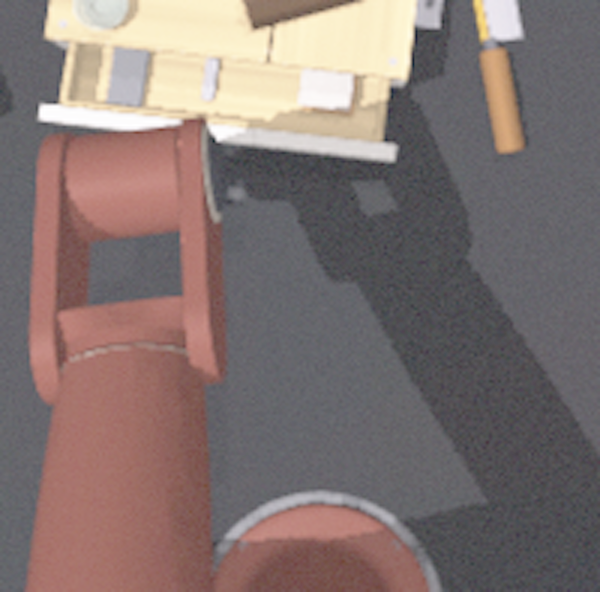

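```bash
python3 -m jog '[[[-0.011,-0.01,0,0,1],[-0.011,-0.025,0,0,1],[-0.011,-0.038,0,0,1],[-0.011,-0.046,0,0,1],[-0.011,-0.054,0,0,1],[-0.011,-0.062,0,0,1],[-0.011,-0.07,0,0,1],[-0.011,-0.078,0,0,1],[-0.011,-0.084,0,0,1]]]'
python3 - <<'E'
from h import *
plan((-.116,.02),-.01,YAW+np.pi)
d=imaging.get_image("scene"); x0,y0,x1,y1=(200,100,400,300)
cv2.imwrite("pics/n.png",cv2.resize(cv2.cvtColor(d["color"],cv2.COLOR_RGB2BGR)[y0:y1,x0:x1],None,fx=3,fy=3))
E
```

```text
t: 10.95
tool_pos: [0.4946, 0.1174, -0.012]
tool_rot: [-1.121, 1.274, 1.129]
contact_force: [-0.8, -0.2, 1.4]
opening: -0.0001
t 10.95 pos [ 0.4946  0.1174 -0.012 ] box [-0.1335  0.0213] F [-0.8 -0.2  1.4] open -0.0001
tool x [-0.012 -0.004 -1.   ] y [-0.993  0.116  0.011] z [ 0.116  0.993 -0.006] q6 -1.364
shift tool [-0.0022 -0.0174 -0.0013] dist 0.018
turn 0.0008 or -3.1407 tool y yaw now 3.025
```

View pics/n.png

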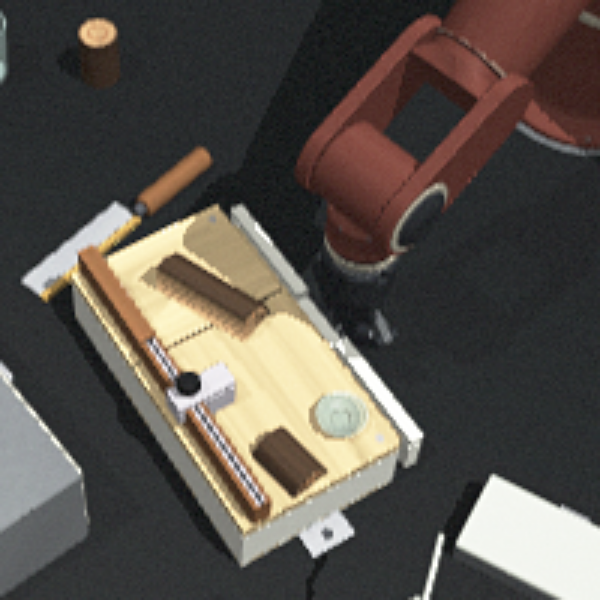

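```bash
python3 -m jog '[[[0,-0.003,0,0,1],[0,-0.006,0,0,1],[0,-0.009,0,0,1],[0,-0.012,0,0,1],[0,-0.012,0,0,1]]]'
python3 - <<'E'
from h import *
plan((-.116,.02),-.01,YAW+np.pi)
d=imaging.get_image("scene"); x0,y0,x1,y1=(260,150,360,270)
cv2.imwrite("pics/o.png",cv2.resize(cv2.cvtColor(d["color"],cv2.COLOR_RGB2BGR)[y0:y1,x0:x1],None,fx=5,fy=5,interpolation=cv2.INTER_CUBIC))
E
```

```text
t: 11.5
tool_pos: [0.5076, 0.1159, -0.012]
tool_rot: [-1.122, 1.273, 1.128]
contact_force: [0.2, -0.7, 0.3]
opening: -0.0001
t 11.5 pos [ 0.5076  0.1159 -0.012 ] box [-0.1204  0.0214] F [ 0.2 -0.7  0.3] open -0.0001
tool x [-0.01  -0.004 -1.   ] y [-0.993  0.116  0.01 ] z [ 0.116  0.993 -0.006] q6 -1.369
shift tool [-0.002  -0.0044 -0.0014] dist 0.005
turn 0.0009 or -3.1407 tool y yaw now 3.026
```

View pics/o.png

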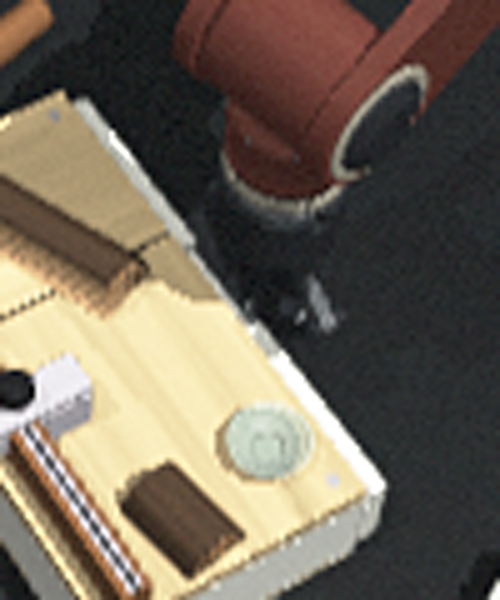

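```bash
python3 -m jog '[[[0,-0.003,0,0,1],[0,-0.005,0,0,1],[0,-0.005,0,0,1]]]'; python3 -m jog '[[[0,-0.002,0,0,1],[0,-0.004,0,0,1]]]'
```

```text
t: 11.85
tool_pos: [0.5108, 0.1155, -0.0121]
tool_rot: [-1.12, 1.276, 1.131]
contact_force: [-8.4, 0.5, 5.9]
opening: 0.0004
t: 12.05
tool_pos: [0.5102, 0.1156, -0.0128]
tool_rot: [-1.114, 1.285, 1.14]
contact_force: [-19.8, 2.1, 12.9]
opening: 0.0002
```

```bash
python3 -m jog '[[[0,0.01,0,0,1],[0,0.02,0,0,1],[-0.04,0.02,0,0,1],[-0.08,0.02,0,0,1],[-0.12,0.02,0,0,1],[-0.15,0.02,0,0,0],[-0.15,0.02,0,0,-0.2],[-0.15,0.02,0,0,-0.2]]]'
python3 - <<'E'
from h import *
plan((-.068,-.084),.137,np.pi+YAW+.39)
d=imaging.get_image("scene"); x0,y0,x1,y1=(200,100,400,300)
cv2.imwrite("pics/p.png",cv2.resize(cv2.cvtColor(d["color"],cv2.COLOR_RGB2BGR)[y0:y1,x0:x1],None,fx=3,fy=3))
g=lambda a,z: tob(ray(d,199.5+(a[0]+.5)/3,99.5+(a[1]+.5)/3,z)).round(4)
E
```

```text
t: 12.85
tool_pos: [0.4949, 0.1184, 0.1385]
tool_rot: [-1.115, 1.283, 1.138]
contact_force: [-0.0, 0.4, -0.4]
opening: 0.0434
t 12.85 pos [0.4949 0.1184 0.1385] box [-0.1334  0.0224] F [-0.   0.4 -0.4] open 0.0434
tool x [-0.024 -0.003 -1.   ] y [-0.993  0.116  0.024] z [ 0.116  0.993 -0.006] q6 -1.365
shift tool [ 0.0006 -0.0653 -0.1065] dist 0.125
turn -0.3892 or 2.7523 tool y yaw now 3.025
```

View pics/p.png

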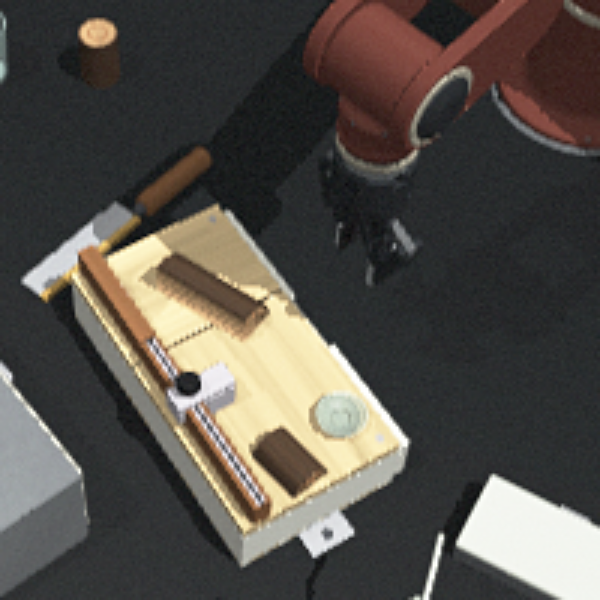

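```bash
python3 -m jog '[[[0,-0.016,-0.027,-0.1,-0.2],[0,-0.033,-0.054,-0.2,-0.2],[0,-0.049,-0.08,-0.3,-0.2],[0,-0.0653,-0.1065,-0.389,-0.2],[0.02,-0.0653,-0.1065,-0.389,-0.2],[0.04,-0.0653,-0.1065,-0.389,-0.2],[0.055,-0.0653,-0.1065,-0.389,-0.2],[0.055,-0.0653,-0.1065,-0.389,-0.2]]]'
python3 - <<'E'
from h import *
plan((-.068,-.084),.047,np.pi+YAW+.39)
d=imaging.get_image("scene"); x0,y0,x1,y1=(220,120,340,240)
cv2.imwrite("pics/q.png",cv2.resize(cv2.cvtColor(d["color"],cv2.COLOR_RGB2BGR)[y0:y1,x0:x1],None,fx=5,fy=5,interpolation=cv2.INTER_CUBIC))
E
```

```text
t: 13.7
tool_pos: [0.5414, 0.0052, 0.0763]
tool_rot: [-1.389, 1.092, 1.436]
contact_force: [-1.0, 0.4, -0.9]
opening: 0.0511
t 13.7 pos [0.5414 0.0052 0.0763] box [-0.0739 -0.0846] F [-1.   0.4 -0.9] open 0.0511
tool x [-0.035 -0.003 -0.999] y [-0.962 -0.27   0.035] z [-0.269  0.963  0.007] q6 -1.965
shift tool [ 0.0291 -0.0067 -0.0019] dist 0.03
turn 0.0 or -3.1415 tool y yaw now -2.869
```

View pics/q.png

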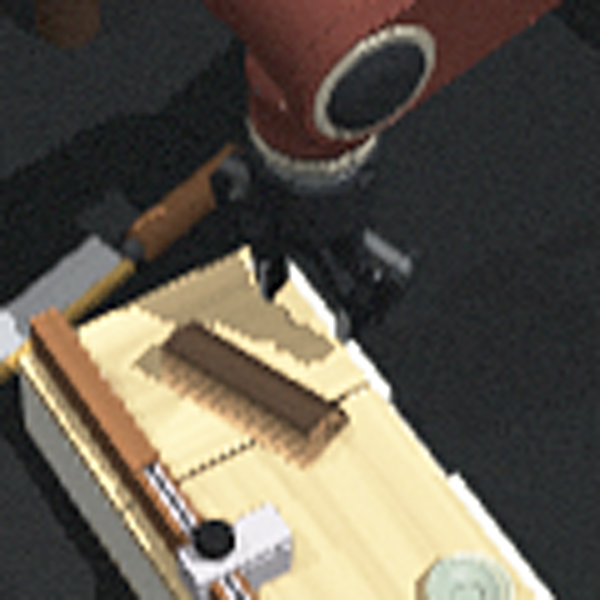

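```bash
python3 -m jog '[[[0.012,-0.003,-0.002,0,-0.2],[0.025,-0.006,-0.002,0,-0.2],[0.025,-0.006,-0.002,0,-0.2]]]';python3 -m jog '[[[0.004,0,0,0,-0.2],[0.004,0,0,0,-0.2]]]'
```

```text
t: 14.05
tool_pos: [0.547, 0.0051, 0.0508]
tool_rot: [-1.389, 1.092, 1.437]
contact_force: [-0.8, -0.2, -0.5]
opening: 0.0511
t: 14.25
tool_pos: [0.5464, 0.0053, 0.0461]
tool_rot: [-1.388, 1.093, 1.438]
contact_force: [0.8, 0.0, 0.6]
opening: 0.051
```

```bash
python3 -m jog '[[[0.001,-0.008,0,0,-0.2],[0.001,-0.016,0,0,-0.2],[0.001,-0.022,0,0,-0.2],[0.001,-0.028,0,0,-0.2],[0.001,-0.028,0,0,-0.2]]]'
python3 - <<'E'
from h import *
plan((-.068,-.084),.047,np.pi+YAW)
d=imaging.get_image("scene"); x0,y0,x1,y1=(220,120,340,240)
cv2.imwrite("pics/r.png",cv2.resize(cv2.cvtColor(d["color"],cv2.COLOR_RGB2BGR)[y0:y1,x0:x1],None,fx=5,fy=5,interpolation=cv2.INTER_CUBIC))
E
```

```text
t: 14.75
tool_pos: [0.5744, 0.013, 0.0443]
tool_rot: [-1.389, 1.092, 1.437]
contact_force: [-0.8, -0.1, 0.2]
opening: 0.0514
t 14.75 pos [0.5744 0.013  0.0443] box [-0.0421 -0.073 ] F [-0.8 -0.1  0.2] open 0.0514
tool x [-0.036 -0.003 -0.999] y [-0.962 -0.27   0.035] z [-0.27   0.963  0.007] q6 -1.946
shift tool [-0.0017  0.0282 -0.0002] dist 0.028
turn 0.3909 or -2.7507 tool y yaw now -2.868
```

View pics/r.png

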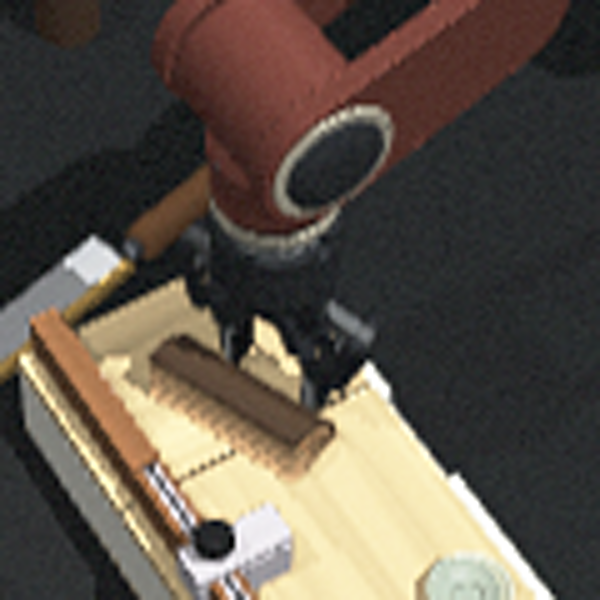

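```bash
python3 -m jog '[[[0,-0.005,0,0.06,-0.2],[0,-0.009,-0.001,0.13,-0.2],[0,-0.013,-0.002,0.2,-0.2],[0,-0.017,-0.003,0.27,-0.2],[0,-0.021,-0.004,0.33,-0.2],[0,-0.0254,-0.004,0.391,-0.2],[0,-0.0254,-0.004,0.391,-0.2]]]'
python3 - <<'E'
from h import *
plan((.004,-.067),.046,np.pi+YAW)
d=imaging.get_image("scene"); x0,y0,x1,y1=(220,120,340,240)
cv2.imwrite("pics/s.png",cv2.resize(cv2.cvtColor(d["color"],cv2.COLOR_RGB2BGR)[y0:y1,x0:x1],None,fx=5,fy=5,interpolation=cv2.INTER_CUBIC))
E
```

```text
t: 15.5
tool_pos: [0.5996, 0.016, 0.0433]
tool_rot: [-1.108, 1.292, 1.146]
contact_force: [-0.9, -0.3, 0.2]
opening: 0.0515
t 15.5 pos [0.5996 0.016  0.0433] box [-0.0174 -0.0672] F [-0.9 -0.3  0.2] open 0.0515
tool x [-0.036 -0.003 -0.999] y [-0.992  0.117  0.036] z [ 0.117  0.993 -0.007] q6 -1.546
shift tool [-0.0035 -0.0213  0.0001] dist 0.022
turn -0.0002 or 3.1413 tool y yaw now 3.024
```

View pics/s.png

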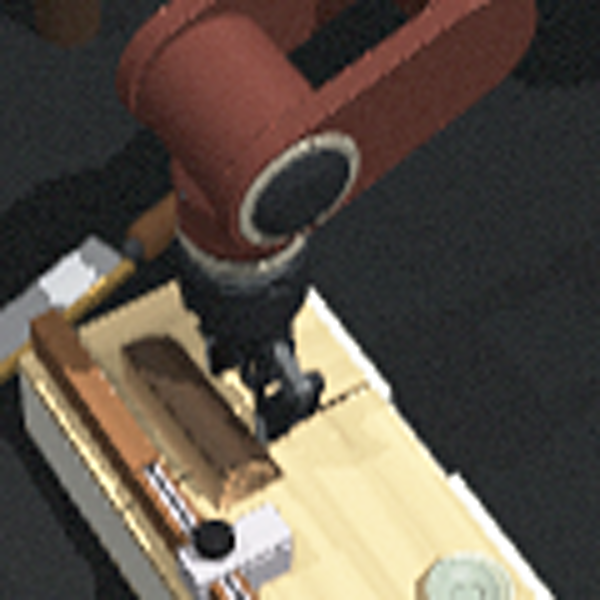

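```bash
python3 -m jog '[[[-0.002,-0.006,0,0,-0.2],[-0.002,-0.012,0,0,-0.2],[-0.002,-0.017,0,0,-0.2],[-0.002,-0.021,0,0,-0.2],[-0.002,-0.0225,0,0,-0.2]]]'
python3 - <<'E'
from h import *
plan((.004,-.067),.046,np.pi+YAW)
d=imaging.get_image("scene"); x0,y0,x1,y1=(220,120,340,240)
cv2.imwrite("pics/t.png",cv2.resize(cv2.cvtColor(d["color"],cv2.COLOR_RGB2BGR)[y0:y1,x0:x1],None,fx=5,fy=5,interpolation=cv2.INTER_CUBIC))
E
```

```text
t: 16.05
tool_pos: [0.6196, 0.0135, 0.0444]
tool_rot: [-1.106, 1.297, 1.153]
contact_force: [-12.6, 0.4, 9.4]
opening: 0.051
t 16.05 pos [0.6196 0.0135 0.0444] box [ 0.0028 -0.0672] F [-12.6   0.4   9.4] open 0.051
tool x [-0.044 -0.002 -0.999] y [-0.992  0.115  0.043] z [ 0.115  0.993 -0.007] q6 -1.548
shift tool [-0.0016 -0.0011  0.0002] dist 0.002
turn 0.0012 or -3.1404 tool y yaw now 3.026
```

View pics/t.png

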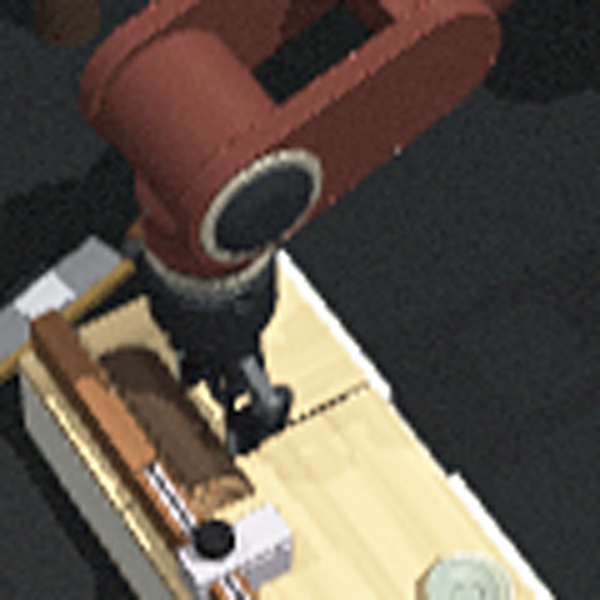

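```bash
python3 -m jog '[[[-0.001,0.01,0,0,-0.2],[-0.001,0.025,0,0,-0.2],[-0.04,0.03,-0.02,0,0.5],[-0.08,0.03,-0.06,0,1],[-0.11,0.03,-0.09,0,1],[-0.11,0.03,-0.09,0,1]]]'
python3 - <<'E'
from h import *
plan((.037,-.145),.155,np.pi+YAW)
for n,(x0,y0,x1,y1),k in(("scene",(220,150,320,250),6),("top",(130,120,320,245),4)):
    d=imaging.get_image(n)
    cv2.imwrite(f"pics/u_{n}.png",cv2.resize(cv2.cvtColor(d["color"],cv2.COLOR_RGB2BGR)[y0:y1,x0:x1],None,fx=k,fy=k,interpolation=cv2.INTER_CUBIC))
E
```

```text
t: 16.7
tool_pos: [0.5878, -0.0764, 0.1635]
tool_rot: [-1.112, 1.292, 1.139]
contact_force: [0.1, -0.2, 1.2]
opening: -0.0001
t 16.7 pos [ 0.5878 -0.0764  0.1635] box [-0.0183 -0.1602] F [ 0.1 -0.2  1.2] open -0.0001
tool x [-0.032 -0.006 -0.999] y [-0.992  0.119  0.031] z [ 0.119  0.993 -0.01 ] q6 -1.697
shift tool [ 0.0067 -0.0555  0.0155] dist 0.058
turn -0.0026 or 3.139 tool y yaw now 3.022
```

View pics/u_scene.png

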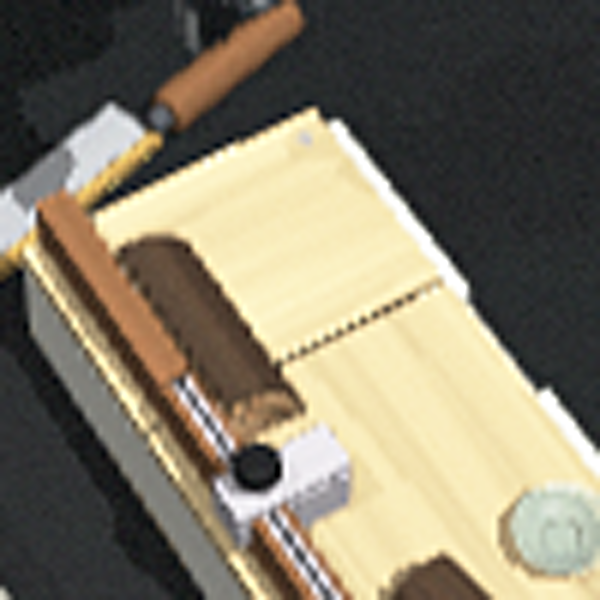

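View pics/u_top.png

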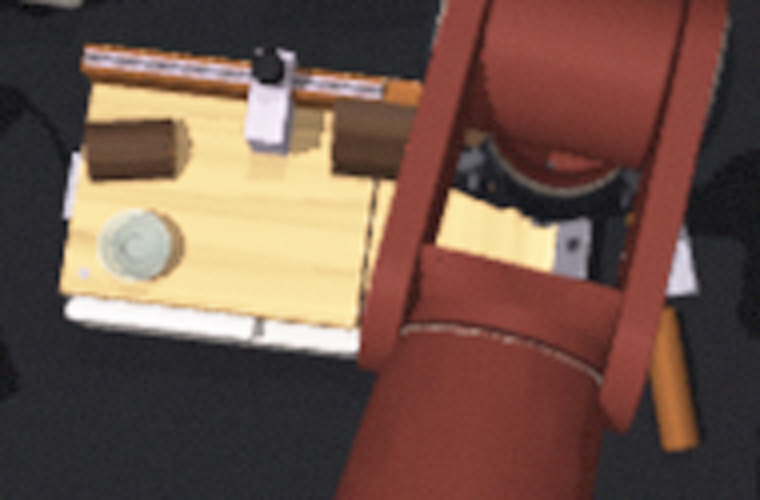

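Run:
```python
from h import *
s=imaging.get_image("scene"); d=imaging.get_image("top")
g=lambda a,z: tob(ray(s,219.5+(a[0]+.5)/6,149.5+(a[1]+.5)/6,z)).round(4)
f=lambda a,z: tob(ray(d,129.5+(a[0]+.5)/4,119.5+(a[1]+.5)/4,z)).round(4)
print("scene +y end bark corner",g((302,412),.081),"ridge? +y",g((232,425),.12), "-y bark",g((185,237),.09), "ridge -y",g((120,250),.126))
print("top +y bark corner",f((333,175),.081),"ridge +y",f((333,103),.126))
print("drawer outer edge scene",g((555,395),.064)," top",f((70,318),.064),f((355,354),.064))
```

```text
scene +y end bark corner [ 0.0157 -0.0086] ridge? +y [0.0616 0.0004] -y bark [ 0.0153 -0.1262] ridge -y [ 0.0595 -0.1139]
top +y bark corner [ 0.0136 -0.0089] ridge +y [ 0.0536 -0.0076]
drawer outer edge scene [-0.1064  0.0405]  top [-0.1079  0.1642] [-0.1091 -0.0395]
```

```bash
python3 -m jog '[[[0,-0.028,0.005,0,1],[0,-0.0555,0.0105,0,1],[0.03,-0.0555,0.0105,0,1],[0.065,-0.0555,0.0105,0,1],[0.09,-0.0545,0.0105,0,1],[0.105,-0.054,0.0105,0,1],[0.105,-0.054,0.0105,0,1]]]'
python3 - <<'E'
from h import *
plan((.037,-.105),.053,np.pi+YAW)
d=imaging.get_image("scene"); x0,y0,x1,y1=(220,150,320,250)
cv2.imwrite(f"pics/v.png",cv2.resize(cv2.cvtColor(d["color"],cv2.COLOR_RGB2BGR)[y0:y1,x0:x1],None,fx=6,fy=6,interpolation=cv2.INTER_CUBIC))
E
```

```text
t: 17.6
tool_pos: [0.6319, -0.0659, 0.0452]
tool_rot: [-1.103, 1.3, 1.159]
contact_force: [0.1, -1.0, 0.7]
opening: -0.0003
t 17.6 pos [ 0.6319 -0.0659  0.0452] box [ 0.0242 -0.1447] F [ 0.1 -1.   0.7] open -0.0003
tool x [-0.05  -0.    -0.999] y [-0.992  0.114  0.05 ] z [ 0.113  0.994 -0.006] q6 -1.669
shift tool [-0.0087 -0.0125  0.0397] dist 0.042
turn 0.003 or -3.1385 tool y yaw now 3.028
```

View pics/v.png

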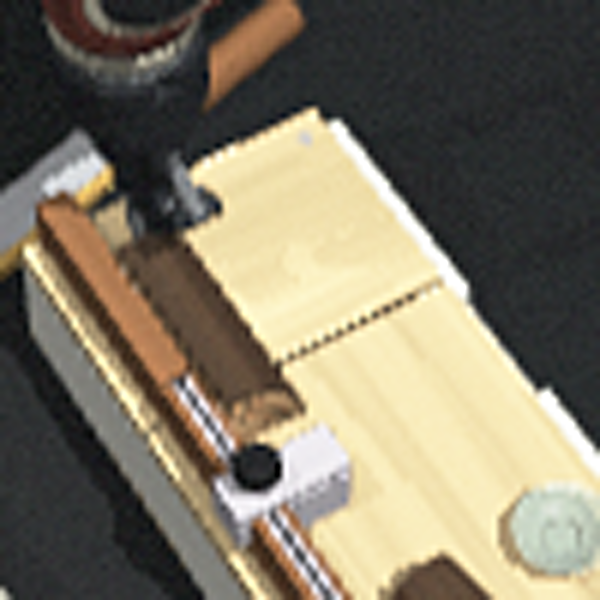

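```bash
python3 -m jog '[[[-0.007,-0.01,0,0,1],[-0.007,-0.01,0.008,0.003,1],[-0.007,-0.01,0.014,0.003,1],[-0.007,-0.01,0.02,0.003,1],[-0.007,-0.01,0.026,0.003,1],[-0.007,-0.01,0.031,0.003,1],[-0.007,-0.01,0.035,0.003,1]]]'
python3 - <<'E'
from h import *
plan((.037,-.105),.053,np.pi+YAW)
d=imaging.get_image("scene"); x0,y0,x1,y1=(220,150,320,250)
cv2.imwrite(f"pics/w.png",cv2.resize(cv2.cvtColor(d["color"],cv2.COLOR_RGB2BGR)[y0:y1,x0:x1],None,fx=6,fy=6,interpolation=cv2.INTER_CUBIC))
E
```

```text
t: 18.35
tool_pos: [0.6467, -0.032, 0.0521]
tool_rot: [-1.102, 1.3, 1.156]
contact_force: [-1.2, -0.7, 0.1]
opening: 0.0001
t 18.35 pos [ 0.6467 -0.032   0.0521] box [ 0.035  -0.1093] F [-1.2 -0.7  0.1] open 0.0001
tool x [-0.048 -0.001 -0.999] y [-0.992  0.116  0.048] z [ 0.116  0.993 -0.006] q6 -1.612
shift tool [-0.001  -0.002   0.0043] dist 0.005
turn 0.0002 or -3.1414 tool y yaw now 3.025
```

View pics/w.png

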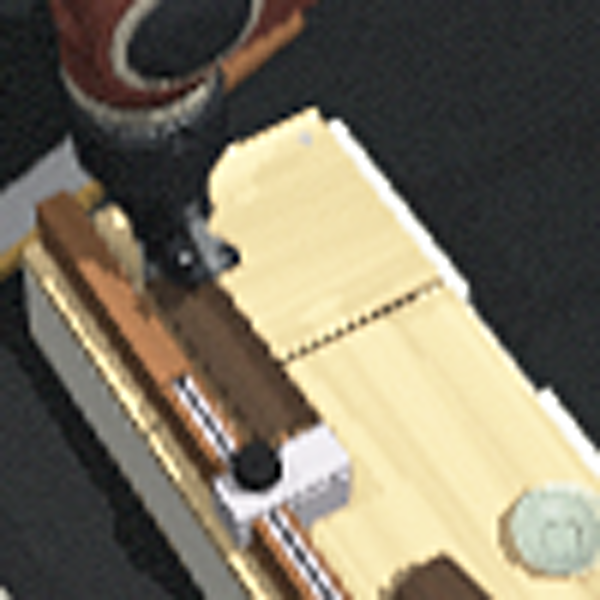

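Nearly seated at the stop; push on until the force shows contact.

```bash
python3 -m jog '[[[0,0,0.002,0,1],[0,0,0.004,0,1],[0,0,0.006,0,1],[0,0,0.006,0,1]]]'
```

```text
t: 18.8
tool_pos: [0.6473, -0.0257, 0.0521]
tool_rot: [-1.102, 1.3, 1.156]
contact_force: [-0.8, -1.2, 0.2]
opening: 0.0001
```

```bash
python3 -m jog '[[[0,0,0.002,0,1],[0,0,0.003,0,1],[0,0,0.003,0,1]]]';python3 -m jog '[[[0,0,0.002,0,1],[0,0,0.003,0,1],[0,0,0.003,0,1]]]'; python3 -c "
from h import *
plan()"
```

```text
t: 19.1
tool_pos: [0.6471, -0.0258, 0.0521]
tool_rot: [-1.105, 1.305, 1.154]
contact_force: [-2.6, -9.3, 0.5]
opening: -0.0002
t: 19.4
tool_pos: [0.6469, -0.0261, 0.0522]
tool_rot: [-1.108, 1.31, 1.152]
contact_force: [-2.9, -9.9, 1.3]
opening: -0.0002
t 19.4 pos [ 0.6469 -0.0261  0.0522] box [ 0.0345 -0.1034] F [-2.9 -9.9  1.3] open -0.0002
tool x [-0.051 -0.011 -0.999] y [-0.992  0.118  0.05 ] z [ 0.117  0.993 -0.017] q6 -1.594
shift tool [0. 0. 0.] dist 0.0
```

```bash
python3 -m jog '[[[0,0,-0.01,0,1],[0,0,-0.02,0,1],[-0.04,0.005,-0.02,0,1],[-0.075,0.01,-0.02,0,1],[-0.075,0.025,0.01,0,1],[-0.075,0.043,0.04,0,1],[-0.075,0.043,0.07,0,1],[-0.075,0.043,0.093,0,1],[-0.075,0.043,0.093,0,1]]]'
python3 - <<'E'
from h import *
plan((-.005,-.01),.095,np.pi+YAW)
d=imaging.get_image("scene"); x0,y0,x1,y1=(220,150,320,250)
cv2.imwrite(f"pics/x.png",cv2.resize(cv2.cvtColor(d["color"],cv2.COLOR_RGB2BGR)[y0:y1,x0:x1],None,fx=6,fy=6,interpolation=cv2.INTER_CUBIC))
E
```

```text
t: 20.3
tool_pos: [0.6189, 0.0745, 0.1277]
tool_rot: [-1.109, 1.308, 1.154]
contact_force: [0.1, -0.1, 0.1]
opening: -0.0001
t 20.3 pos [0.6189 0.0745 0.1277] box [-0.005  -0.0067] F [ 0.1 -0.1  0.1] open -0.0001
tool x [-0.051 -0.01  -0.999] y [-0.992  0.115  0.05 ] z [ 0.114  0.993 -0.016] q6 -1.449
shift tool [ 0.0327 -0.0016 -0.0028] dist 0.033
turn 0.002 or -3.1396 tool y yaw now 3.027
```

View pics/x.png

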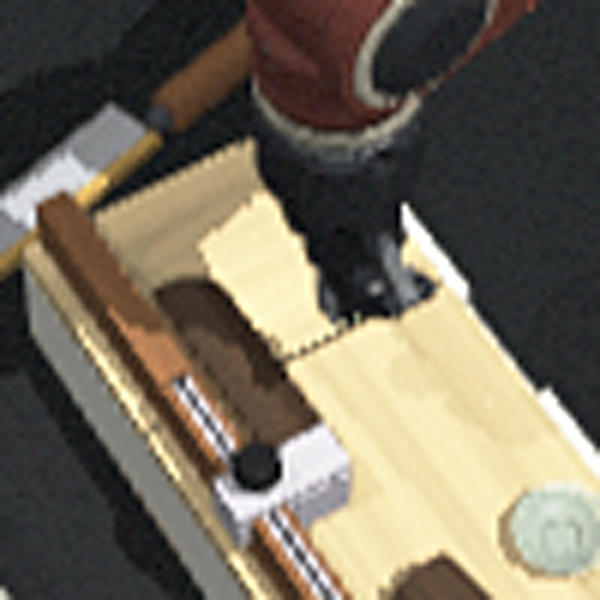

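```bash
python3 -m jog '[[[0.015,0,-0.003,0,1],[0.0327,-0.0016,-0.003,0.002,1],[0.0327,-0.0016,-0.003,0.002,1]]]'
python3 - <<'E'
from h import *
R,p=plan((.015,-.01),.075,np.pi+YAW)
d=imaging.get_image("scene"); x0,y0,x1,y1=(220,150,320,250)
b=cv2.resize(cv2.cvtColor(d["color"],cv2.COLOR_RGB2BGR)[y0:y1,x0:x1],None,fx=6,fy=6,interpolation=cv2.INTER_CUBIC)
q=(proj(d,p-.038*R[:,0])-[x0,y0]+.5)*6; print(q)
cv2.circle(b,tuple(int(v) for v in q),4,(0,0,255),1)
cv2.imwrite(f"pics/y.png",b)
E
```

```text
t: 20.65
tool_pos: [0.6154, 0.0684, 0.0899]
tool_rot: [-1.103, 1.317, 1.156]
contact_force: [0.3, 0.1, -0.1]
opening: 0.0001
t 20.65 pos [0.6154 0.0684 0.0899] box [-0.0078 -0.0133] F [ 0.3  0.1 -0.1] open 0.0001
tool x [-0.059 -0.011 -0.998] y [-0.991  0.119  0.058] z [ 0.119  0.993 -0.018] q6 -1.453
shift tool [ 0.0135 -0.0236  0.0036] dist 0.027
turn -0.0028 or 3.1388 tool y yaw now 3.022
[336.38690777 337.75615636]
```

View pics/y.png

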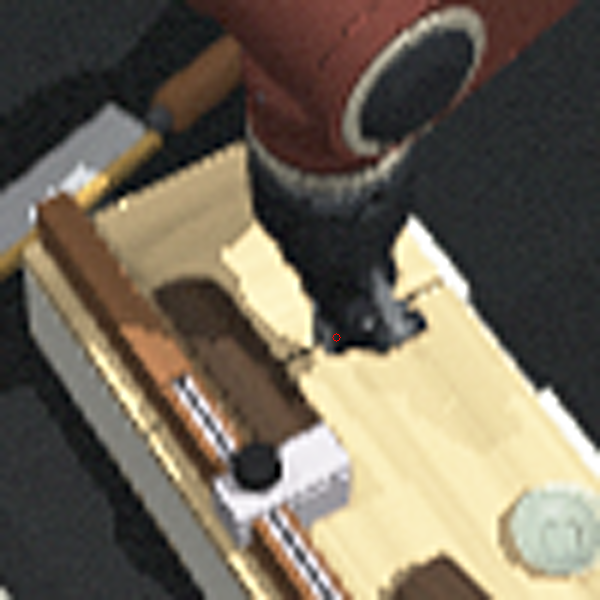

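```bash
python3 -m jog '[[[0.004,-0.008,0.002,0,1],[0.008,-0.016,0.0036,-0.003,1],[0.01,-0.02,0.0036,-0.003,1],[0.012,-0.022,0.0036,-0.003,1]]]'; python3 -c "
from h import *
plan((.015,-.01),.075,np.pi+YAW)"
```

```text
t: 21.1
tool_pos: [0.6387, 0.0693, 0.0781]
tool_rot: [-1.106, 1.313, 1.157]
contact_force: [-0.4, 0.2, -0.0]
opening: 0.0001
t 21.1 pos [0.6387 0.0693 0.0781] box [ 0.0152 -0.0096] F [-0.4  0.2 -0. ] open 0.0001
tool x [-0.057 -0.011 -0.998] y [-0.992  0.116  0.055] z [ 0.115  0.993 -0.017] q6 -1.454
shift tool [ 0.0031  0.0001 -0.0003] dist 0.003
turn 0.0004 or -3.1412 tool y yaw now 3.025
```

```bash
python3 -m jog '[[[0.001,-0.001,0,0,1],[0.002,-0.002,0,0,1],[0.002,-0.002,0,0,1]]]';python3 -m jog '[[[0.001,-0.001,0,0,1],[0.002,-0.002,0,0,1],[0.002,-0.002,0,0,1]]]'
```

```text
t: 21.4
tool_pos: [0.641, 0.0691, 0.0768]
tool_rot: [-1.107, 1.313, 1.156]
contact_force: [-0.7, 0.1, 3.5]
opening: -0.0001
t: 21.7
tool_pos: [0.6429, 0.0689, 0.0767]
tool_rot: [-1.107, 1.313, 1.156]
contact_force: [-6.1, -0.1, 10.2]
opening: -0.0
```

```bash
python3 -m jog '[[[0.001,-0.001,0,0,1],[0.002,-0.003,0,0,1],[0.002,-0.003,0,0,1]]]'
```

```text
t: 22.0
tool_pos: [0.6427, 0.0689, 0.0768]
tool_rot: [-1.103, 1.319, 1.162]
contact_force: [-15.4, 0.6, 15.0]
opening: -0.0001
```

Run:
```python
from h import *
for n,(x0,y0,x1,y1),k in(("scene",(220,150,320,250),6),("top",(130,120,320,245),4)):
    d=imaging.get_image(n)
    cv2.imwrite(f"pics/z_{n}.png",cv2.resize(cv2.cvtColor(d["color"],cv2.COLOR_RGB2BGR)[y0:y1,x0:x1],None,fx=k,fy=k,interpolation=cv2.INTER_CUBIC))
for i in range(6): imaging.get_image("top")
plan()
```

```text
t 22.4 pos [0.6427 0.0688 0.0768] box [ 0.0193 -0.0096] F [-14.9   0.3  16.1] open -0.0
tool x [-0.064 -0.011 -0.998] y [-0.991  0.116  0.062] z [ 0.115  0.993 -0.018] q6 -1.455
shift tool [0. 0. 0.] dist 0.0
```

View pics/z_scene.png

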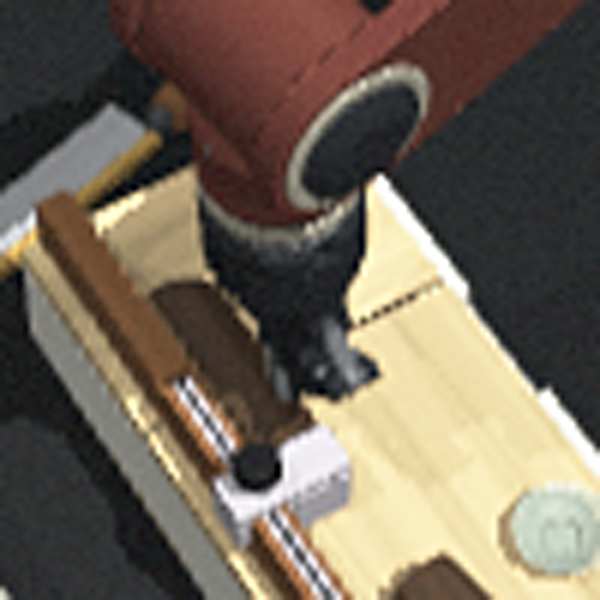

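View pics/z_top.png

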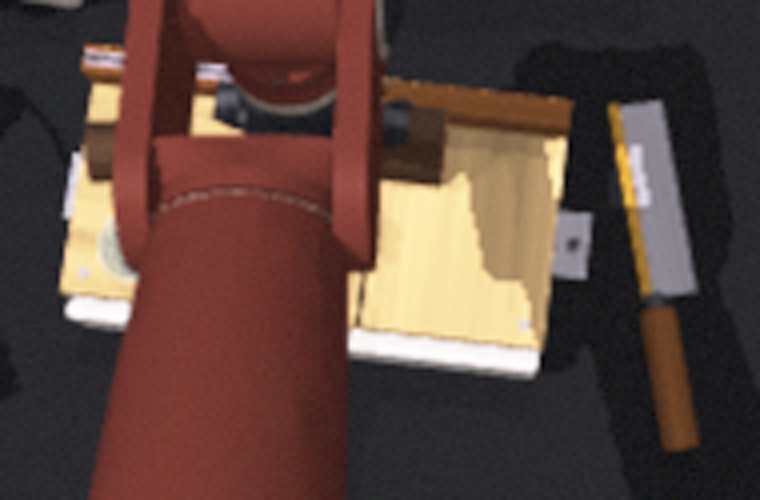

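Run:
```python
from h import *
d=imaging.get_image("top"); s=imaging.get_image("scene")
f=lambda a,z: tob(ray(d,129.5+(a[0]+.5)/4,119.5+(a[1]+.5)/4,z)).round(4)
print("-y bark bottom corner",f((441,183),.081),"ridge",f((446,112),.126))
P=cv2.imread("pics/x.png"); Z=cv2.resize(cv2.cvtColor(s["color"],cv2.COLOR_RGB2BGR)[150:250,220:320],None,fx=6,fy=6,interpolation=cv2.INTER_CUBIC)
c=lambda A: cv2.resize(A[250:500,130:360],None,fx=1.7,fy=2,interpolation=cv2.INTER_CUBIC)
o=np.hstack([c(P),c(Z)]); cv2.imwrite("pics/cmp.png",np.clip((o/255.)**.5*255,0,255).astype(np.uint8))
```

```text
-y bark bottom corner [ 0.0171 -0.0854] ridge [ 0.0567 -0.0847]
```

View pics/cmp.png

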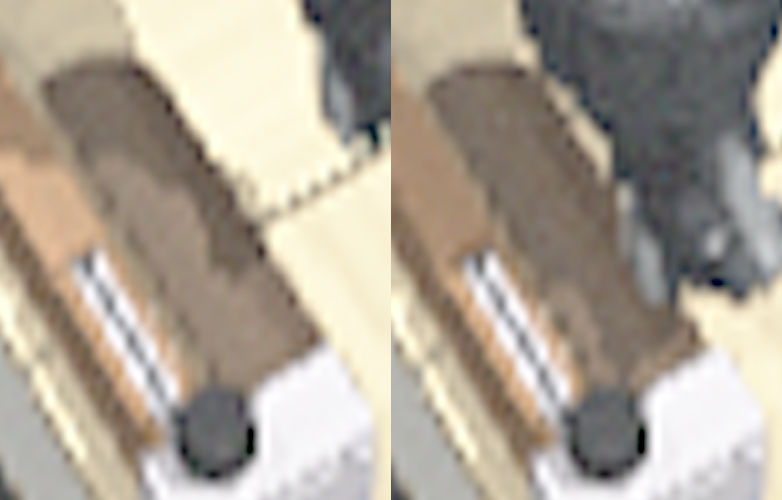

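Run:
```python
from station import ctrl
o=ctrl.get_obs(); print(o["t"],o["contact_force"],o["tool_pos"]); print(ctrl.finish_job())
```

```text
22.5 [-15.34906337   0.66646103  15.48702168] [0.64276182 0.06881677 0.07675662]
the job is handed in; nothing more can be done
None
```

I pushed the drawer home past its catch, squared the billet against the fence and slid it to the stop. I handed the job in at 22.5 s while still pressing diagonally on the stretch between slot and stop. `finish_job` reports no verdict.

**Last checks that passed**
- **Press:** the wrist read about 15 N into the fence and 15 N down, steady. The fingers were about 10 mm from the middle of the fence on the slot side, so well inside that stretch.
- **Drawer:** it met a hard stop at the home position. The images put its front 106–109 mm from the box origin, against 105 mm expected.
- **Stop:** the end push met solid resistance at the spot where a seated billet's end should be. The last picture shows no visible gap at the stop.
- **Bystanders:** those near the box look unmoved in the pictures. I did not recheck the beaker, branch, wash bottle and slide box at the end.

**What disagreed or went wrong**
- **Finger height:** the fingertips turned out to sit about 38 mm above the reported TCP.
    - My first drawer push therefore passed over the front without touching anything.
    - I found the offset by gently touching the bench at up to 35 N, then corrected for it.
- **Tool tilt:** the tool drifted to about 3.7° off vertical by the end.
- **Billet position:** the last top view put the billet's free end about 5 mm nearer the stop than a seated billet allows. I took that as pixel error, because the contact and the scene view both show it seated.

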